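Unbolt the coach rack, make up the train, bolt the rack again

TASK

Make up the train: lift the handle of the rack's barrel bolt out of its notch, draw the bolt fully back, and swing the hold-down bar well clear of the coaches, right round towards the front. Then move every coach from the rack to the siding, upright and in line on the track, the first pushed up against the buffer stop and each next one butted flush against the one before, so that no gap is left, in any order of coaches. Finally swing the bar back across the empty rack, shoot the bolt fully home and let its handle down into its notch. Do not disturb the tools and jars round about.

Things in the scene. Friction and masses are not known exactly. Their poses are not given: they have to be found in the camera images.
- rack: fixed carry rack: plywood board 6 mm thick with grey lining that leaves three grooves 24 mm wide, 140 mm long, along rack x, at rack y = -47, 0, +47 mm; groove floor 6 mm, lining top 20 mm above the table. Origin on the table under the middle groove; x along the grooves away from the robot, y left along the closed hold-down bar. The barrel bolt stands at its -y end.
- bolt (a joint): barrel bolt, 10 mm rod 41 mm above the table, slides along rack -y: 0 = home (tip 14 mm deep in the bar's fork; enters if the bar is within 0.015 rad of 0), 0.030 m = fully drawn; past 0.018 the bar is free. 1 N friction. The handle drops into notches at 0 and 0.030 (2 mm to spare); between them the guard (top 49 mm above the table, 10 to 15 mm before the rod) blocks it.
- bolt_handle (a joint): turn of the bolt's handle about the rod's axis (rad): 0 = level in the notch, pointing to rack -x (to the robot); grows as it is lifted, up to 1.5; clears the guard above about 0.9. Falls back by its own weight when let go.
- bolt_knob (a point): centre of the round steel cross-grip (15 mm across, 24 mm long, parallel to the rod, flat ends, turns between finger pads set on its ends) at the end of the bolt's handle, 42 mm from the rod's axis; the stem is 7 mm thick. At rest 41 mm above the table; it moves along with slide and turn.
- hold_bar (a joint): swing of the hold-down bar about its upright pivot (rad): 0 = closed across the coaches, underside 36 mm, top 46 mm above the table; grows as its free (-y) end swings towards the robot (rack -x), up to 1.6. 14 mm wide, about 203 mm from pivot to fork end; closed, it keeps the coaches in. Light friction, stays where left; locked (bar 0.02 rad of play) while the bolt is home.
- bar_peg (a point): point for gripping the black upright peg on the hold-down bar, 14 mm across, 113 mm from the pivot; this point is 64 mm above the table, the peg's top is 13 mm higher.
- bar_pivot (a point): point on the upright pivot axis of the hold-down bar, 64 mm above the table (same height as bar_peg).
- siding: make-up siding, fixed: wooden board 90 x 415 x 8 mm with a straight railway track flush along its middle between two kerbs that lean out: 22 mm apart at rail height, 26 mm at their tops, 14 mm above the rails (22 mm above the table). Origin on the table at the track's middle, 200 mm from the stop's face, y along the track (away from the buffer stop), z up.
- stop_face (a point): middle of the track at the foot of the buffer stop's flat face, at rail height, 8 mm above the table; axes as the siding's. The stop is a block 24 mm wide, 22 mm tall above the rails, at the siding's -y end (robot's right); the track runs 400 mm from it in +y.
- coach_a: railway coach (maroon and white), one of up to three of one size (some may be absent). Body 18.6 mm wide, 126 mm long between flat ends (couplers stick out 2.5 mm more but overlap freely: touching coaches are 126 mm apart, centre to centre), sides from 6 to 24 mm up, roof details to 26 mm; 55 g. Origin: centre of underside; y along its length, either end may lead. Starts in a groove of the rack.
- coach_b: railway coach (blue and white), one of up to three of one size (some may be absent). Body 18.6 mm wide, 126 mm long between flat ends (couplers stick out 2.5 mm more but overlap freely: touching coaches are 126 mm apart, centre to centre), sides from 6 to 24 mm up, roof details to 26 mm; 55 g. Origin: centre of underside; y along its length, either end may lead. Starts in a groove of the rack.
- coach_c: railway coach (green and white), one of up to three of one size (some may be absent). Body 18.6 mm wide, 126 mm long between flat ends (couplers stick out 2.5 mm more but overlap freely: touching coaches are 126 mm apart, centre to centre), sides from 6 to 24 mm up, roof details to 26 mm; 55 g. Origin: centre of underside; y along its length, either end may lead. Starts in a groove of the rack.
- parts_tin: open round tin, 59 mm across, 21 mm tall, bystander: leave alone. Origin at the centre of its underside.
- side_cutters: side cutters with two handles, 132 mm long, lying, bystander: leave alone. Origin at the centre of its underside.
- paint_jar: round paint jar, 30 mm across, 34 mm tall, bystander: leave alone. Origin at the centre of its underside.
- screwdriver_yellow: small screwdriver, 113 mm long, lying, bystander: leave alone. Origin at the centre of its underside.
- dust_brush: dusting brush, 150 mm long, lying, bystander: leave alone. Origin at the centre of its underside.
- rail_rubber: rail cleaning block, 27 x 62 x 19 mm, bystander: leave alone. Origin at the centre of its underside.
- gear_oil: small bottle with a thin spout, 22 mm across, 55 mm tall, bystander: leave alone. Origin at the centre of its underside.
Things that resemble listed ones, but are neither listed nor needed, are in the scene too. Leave any orange look-alike of the coach_c alone.

How it is judged:
On the way, in this order (a step that is already met when the one before it is completed fails the run):
1. the bolt is drawn back by more than 22 mm (value of joint bolt above 0.022 m), for 0.2 s.
2. the hold-down bar is swung open by more than 1.2 rad, the bolt still drawn (value of joint hold_bar above 1.2 rad and value of joint bolt above 0.022 m), for 0.2 s.
At the end, for the whole second after the job is handed in: Bar shut within 0.04 rad, bolt home within 4 mm, handle down within 0.25 rad; every coach upright, at rest on the rails, within 6 mm and 0.07 rad of the track; first within 3 mm of the stop, the others butted on behind, all gaps together at most 6 mm up to the second coach, 9 mm up to the third (value of joint bolt below 0.004 m and value of joint bolt_handle below 0.25 rad and value of joint hold_bar below 0.04 rad and (y of coach_a in the frame of stop_face between 0.059 and 0.066 m or y of coach_b in the frame of stop_face between 0.059 and 0.066 m or y of coach_c in the frame of stop_face between 0.059 and 0.066 m) and (y of coach_a in the frame of stop_face between 0.185 and 0.195 m or y of coach_b in the frame of stop_face between 0.185 and 0.195 m or y of coach_c in the frame of stop_face between 0.185 and 0.195 m) and (y of coach_a in the frame of stop_face between 0.059 and 0.066 m or y of coach_a in the frame of stop_face between 0.185 and 0.195 m or y of coach_a in the frame of stop_face between 0.311 and 0.324 m) and x of coach_a in the frame of stop_face between -0.006 and 0.006 m and z of coach_a in the frame of stop_face between -0.002 and 0.003 m and angle between the y axis of each of coach_a, coach_b, coach_c and the y axis of siding, either way round below 0.07 rad and angle between each of coach_a, coach_b, coach_c's own z axis and vertical below 0.06 rad and linear speed of each of coach_a, coach_b, coach_c below 0.01 m/s and (y of coach_b in the frame of stop_face between 0.059 and 0.066 m or y of coach_b in the frame of stop_face between 0.185 and 0.195 m or y of coach_b in the frame of stop_face between 0.311 and 0.324 m) and x of coach_b in the frame of stop_face between -0.006 and 0.006 m and z of coach_b in the frame of stop_face between -0.002 and 0.003 m and (y of coach_c in the frame of stop_face between 0.059 and 0.066 m or y of coach_c in the frame of stop_face between 0.185 and 0.195 m or y of coach_c in the frame of stop_face between 0.311 and 0.324 m) and x of coach_c in the frame of stop_face between -0.006 and 0.006 m and z of coach_c in the frame of stop_face between -0.002 and 0.003 m); the robot touches nothing.
It fails at once if a bystander (tin, cutters, jar, screwdriver, brush, cleaning block or oil bottle) is moved by more than 25 mm (distance of any of parts_tin, side_cutters, paint_jar, screwdriver_yellow, dust_brush, rail_rubber, gear_oil from where it was at the start of the episode above 0.025 m).
Of coach_a, coach_b, coach_c only 2 to 3 are there at a start; the rules pass over those that are not, and their reading is None.
At some moment in a run one of coach_a, coach_b, coach_c may be knocked a few centimetres aside while the robot is not near it.
Once in a run the grip may slacken for a moment while it holds something.
It also fails if it takes over 210 s, if anything falls off the work surface, if the arm or the gripper's body presses on something with over 40 N, if the wrist force passes 120 N, or if a joint passes its speed limit or range.

ROBOT

A 7-joint arm with a two-finger parallel gripper is mounted at the origin on a cart in front of the work surface, level with it; the furniture and walls round the work are solid. World frame = base frame: x ahead of the robot, y to its left, z up, the work surface at z = 0. Lengths are in m, angles in rad, forces in N, time in s.
With the tool pointing down it reaches from about 0.4 to 0.875 m from the base axis. Payload 4.4 kg.
Tool frame: the origin (TCP) lies midway between the tips of the shut fingers; the grasp point (between the pads) lies 19 mm behind it; z points along the fingers, y is the direction in which the jaws open and shut (so a half turn about z gives the same grasp; the last joint's range is limited). The gripper opens to 85 mm and grips with 20 to 120 N. Pads are 22 mm wide; open, the fingers measure 114 mm over their backs; the gripper's body (76 mm by 85 mm) begins 54 mm behind the grasp point. The pads swing forward as they close: fully open they stand 13 mm farther back than shut.
Start: joints at [1.155, 0.628, 0.038, 1.517, -0.027, 0.996, -0.02], TCP at [0.223, -0.611, 0.231] pointing down, gripper open.
Joint ranges: [-3.06, 3.06], [-0.37, 2.12], [-1.25, 1.32], [0.18, 2.47], [-1.1, 4.24], [0.23, 1.98], [-2.94, 2.94]. Speed limits (rad/s): [2.57, 2.57, 3.14, 3.14, 3.14, 3.14, 3.14].

INTERFACE

Orientations are given as a unit quaternion [w, x, y, z].
In Python, from bench import manip, eyes gives the robot as it stands.
- The arm moves only by the shell command python3 -m creep 'ROWS' [OPENING] [FORCE]. ROWS is JSON, a list that holds one entry, the list of rows, each a list of 6 numbers: the shift along the tool's x, y, z normalised to -1 to 1, where 1 is 0.15 m, then the turn, a rotation vector about the tool's x, y, z normalised to -1 to 1, where 1 is 90 degrees. A call has 1 to 5 rows; each row shifts and turns the commanded pose from where the row before left it, along the tool's axes as they then stand; what a row does not reach is not made up. A row lasts 1/10 s, in which the tool goes at most 50 mm and 8.59 degrees, less where a joint would pass 70% of its speed; a pose out of reach is approached as far as the arm can. A call with a number of a shift or a turn outside -1 to 1 is refused whole. A call with a gripper value outside its range is refused whole. OPENING is the finger opening in mm, from 0 to 85.4, set as the call begins (- or left out, the last holds). The fingers move at their own pace and stop on an object; FORCE is the grip in N (left out, the last holds). Time passes only in rows, so rows that do not move let the fingers close. It gives the time, the measured TCP pose, the force and the opening at its end, in the units of the state.
- manip.sense(): the state, without advancing time (a new reading comes with each control period).
- eyes.get_image(name): name is "scene" or "top" or "wrist"; returns a dict with "image" (384x512x3 uint8, red, green, blue), "fx", "fy", "cx", "cy" (pixels), "extrinsics" (4x4, takes a point from world to camera coordinates); the wrist camera has in their place "hand_eye" (4x4, takes a point from camera to tool coordinates, whose origin is the TCP and whose axes are the flange's). Camera axes: x right, y down, z forward; pixel columns grow to the right and rows downward; lengths in m; the calibration is good to about 2 mm. A picture is of the moment at which its call begins: read the wrist's pose just before it. There is no depth.
- manip.job_done(): hands the job in, once; it reports no verdict.
The state is a dict: "time_s": time; "joint_pos": joint angles; "joint_vel": joint speeds; "tau": joint torques, N m; "position": TCP position; "eef_rot": TCP orientation; "wrist_force": force on the tool from outside, world axes, zero at the start; "wrist_torque": the same for the moment, N m; "finger_gap": finger opening in m.
Only numpy, scipy, OpenCV 4.12 (cv2) and the standard library are available. Lean on these libraries where they do the work, as an engineer would, in place of code of your own. Each camera call takes 0.05 s, during which the arm holds its last target.

## Working session

There is one attempt and no reset: what is moved stays moved. The work goes in short steps, Python scripts to look and compute and a shell command to move; the robot and the scene stay as the last step left them, time stands still between calls to the robot, and variables do not carry over. Pictures are saved under pics/ and viewed, and the job is handed in when it is done.

```bash
ls; mkdir -p pics
cat > h.py <<'E'
import numpy as np,cv2
from bench import manip,eyes
from scipy.spatial.transform import Rotation as R
def snap(n,f):
    s=manip.sense(); d=eyes.get_image(n); cv2.imwrite('pics/'+f,cv2.cvtColor(d['image'],cv2.COLOR_RGB2BGR)); return s,d
def cam(s,d):
    # returns R (cam->world), origin
    if 'extrinsics' in d:
        T=np.linalg.inv(np.array(d['extrinsics']))
    else:
        q=s['eef_rot']; W=np.eye(4); W[:3,:3]=R.from_quat([q[1],q[2],q[3],q[0]]).as_matrix(); W[:3,3]=s['position']
        T=W@np.array(d['hand_eye'])
    return T
def ray(T,d,u,v,z):
    r=T[:3,:3]@np.array([(u-d['cx'])/d['fx'],(v-d['cy'])/d['fy'],1]); o=T[:3,3]
    return o+r*(z-o[2])/r[2]
def proj(T,d,p):
    c=np.linalg.inv(T)@np.append(p,1); return d['fx']*c[0]/c[2]+d['cx'],d['fy']*c[1]/c[2]+d['cy']
E
python3 - <<'E'
from h import *
import pickle
for n in ['scene','top','wrist']:
    s,d=snap(n,n+'0.png'); T=cam(s,d); print(n,d['fx'],d['fy'],d['cx'],d['cy']);print(T.round(4))
print(s)
E
```

```text
pics
scene 428.286216008862 428.286216008862 253.75606214659345 191.66794676244794
[[ 0.6003 -0.3689  0.7097 -0.7427]
 [-0.7993 -0.3069  0.5166 -0.9696]
 [ 0.0272 -0.8773 -0.4791  0.9759]
 [ 0.      0.      0.      1.    ]]
top 411.2661677246954 411.2661677246954 256.8406669862927 190.7504105166318
[[-0.0269 -0.982   0.1867  0.3123]
 [-0.9995  0.0295  0.011  -0.0258]
 [-0.0163 -0.1863 -0.9823  1.5848]
 [ 0.      0.      0.      1.    ]]
wrist 308.6698342548401 308.6698342548401 257.5007291535821 188.56463142625483
[[ 0.3432 -0.8914 -0.2961  0.2979]
 [-0.9392 -0.3265 -0.106  -0.5834]
 [-0.0022  0.3145 -0.9493  0.3745]
 [ 0.      0.      0.      1.    ]]
{'time_s': 0.1, 'joint_pos': array([ 1.15523251,  0.62922949,  0.03844597,  1.51827442, -0.02701467,
        0.99629144, -0.02000968]), 'joint_vel': array([ 0.00040814, -0.00188953,  0.00107494, -0.00228124, -0.0011611 ,
        0.00106446, -0.0004177 ]), 'tau': array([ 2.13613654e-03, -5.64531684e+01,  1.23012085e+00, -1.93973190e+01,
        1.12530944e-02,  5.46850511e-03, -7.46363611e-06]), 'position': array([ 0.22258011, -0.61010846,  0.23049465]), 'eef_rot': array([-8.29263165e-04,  9.84748377e-01,  1.73982539e-01, -1.48629940e-04]), 'wrist_force': array([ 0.45925801,  0.21947185, -0.03950147]), 'wrist_torque': array([ 0.05916847,  0.02982401, -0.03306638]), 'finger_gap': 0.08518733231482217}
```

View pics/scene0.png

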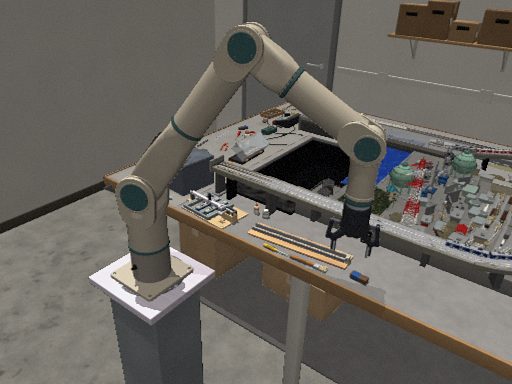

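View pics/top0.png

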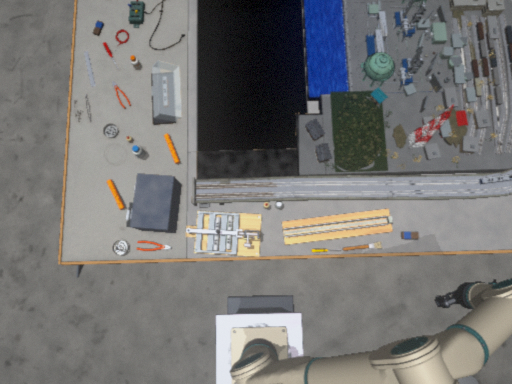

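View pics/wrist0.png

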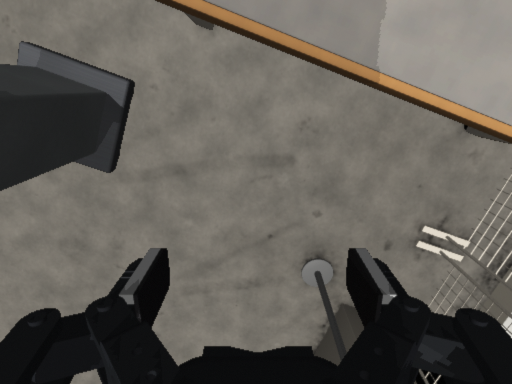

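Run:
```python
from h import *
s,d=snap('top','t1.png'); T=cam(s,d)
im=cv2.imread('pics/t1.png')
c=im[165:265,175:275]; cv2.imwrite('pics/t1a.png',cv2.resize(c,(800,800),interpolation=cv2.INTER_CUBIC)[:600])
c=im[190:260,270:430]; cv2.imwrite('pics/t1b.png',cv2.resize(c,(800,350),interpolation=cv2.INTER_CUBIC))
for u,v in [(228,232),(195,255),(262,255),(285,240),(392,215),(130,247)]: print(u,v,ray(T,d,u,v,0.0).round(3))
im=cv2.imread('pics/scene0.png')
c=im[180:280,170:370]; cv2.imwrite('pics/s1.png',cv2.resize(c,(800,400),interpolation=cv2.INTER_CUBIC))
```

```text
228 232 [0.455 0.107 0.   ]
195 255 [0.371 0.235 0.   ]
262 255 [ 0.364 -0.021  0.   ]
285 240 [ 0.418 -0.111  0.   ]
392 215 [ 0.503 -0.527  0.   ]
130 247 [0.408 0.485 0.   ]
```

View pics/t1a.png

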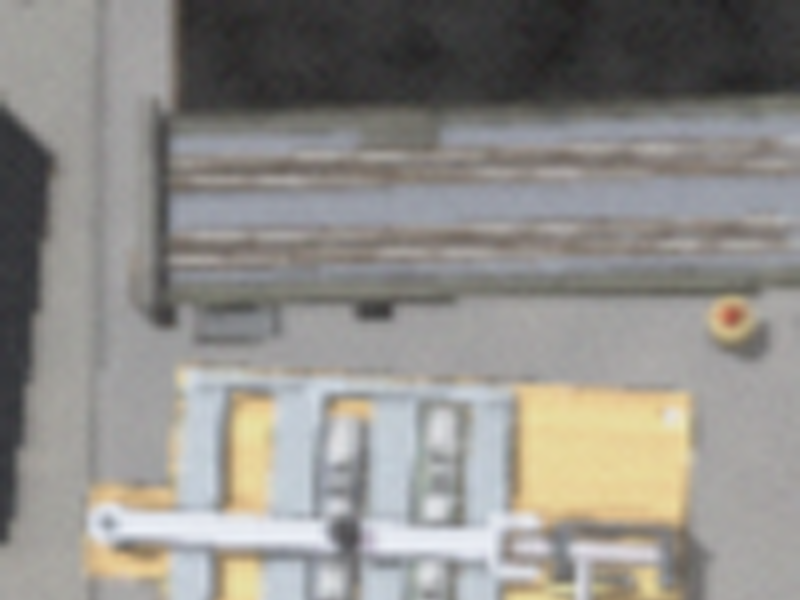

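View pics/t1b.png

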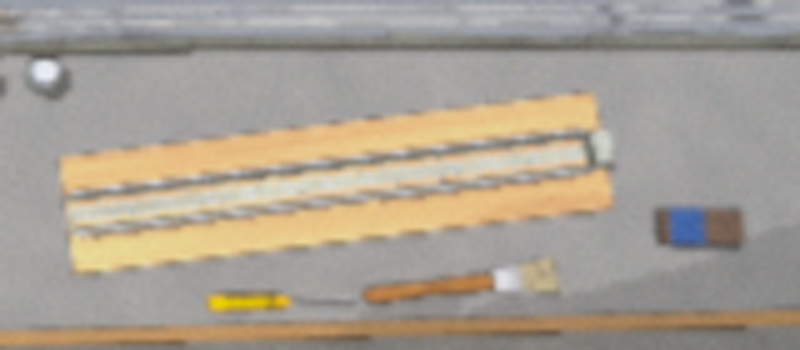

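View pics/s1.png

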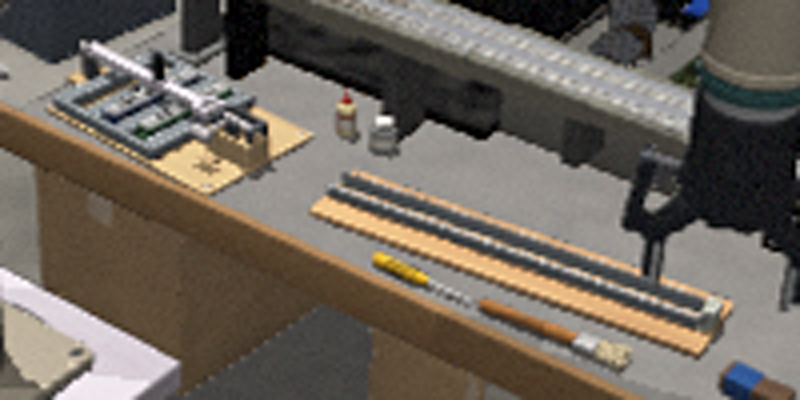

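```bash
python3 -m creep '[[[0,0,0,0,0,0.0743],[0,0,0,0,0,0.0743],[0,0,0,0,0,0.0743],[0.1,-0.2,0,0,0,0],[0.1,-0.2,0,0,0,0]]]'; python3 -m creep '[[[0.1,-0.25,-0.03,0,0,0],[0.1,-0.25,-0.03,0,0,0],[0.1,-0.25,-0.03,0,0,0],[0.1,-0.25,-0.03,0,0,0],[0.1,-0.25,0,0,0,0]]]';python3 -m creep '[[[0.1,-0.25,0,0,0,0],[0.1,-0.25,0,0,0,0],[0.1,-0.25,0,0,0,0],[0.1,-0.25,0,0,0,0],[0.1,-0.25,0,0,0,0]]]'; python3 -m creep '[[[0.1,-0.25,0,0,0,0],[0.1,-0.25,0,0,0,0],[0.1,-0.25,0,0,0,0],[0.1,-0.25,0,0,0,0],[0,0,0,0,0,0]]]'
```

```text
time_s: 0.7
position: [0.2523, -0.5503, 0.2308]
eef_rot: [-0.0, 1.0, -0.001, -0.0]
wrist_force: [0.5, -0.8, 0.9]
finger_gap: 0.0853
time_s: 1.2
position: [0.3285, -0.3619, 0.2499]
eef_rot: [0.0, 1.0, -0.0, 0.0]
wrist_force: [1.0, -0.1, -0.4]
finger_gap: 0.0851
time_s: 1.7
position: [0.4033, -0.1741, 0.2494]
eef_rot: [0.0, 1.0, -0.0, 0.0]
wrist_force: [1.4, 0.1, 0.0]
finger_gap: 0.0852
time_s: 2.2
position: [0.465, -0.0196, 0.2494]
eef_rot: [-0.002, 1.0, 0.005, 0.001]
wrist_force: [-0.7, -0.5, -0.8]
finger_gap: 0.0854
```

```bash
python3 -m creep '[[[-0.1,-0.25,0,0,0,0],[-0.1,-0.25,0,0,0,0],[0,0,0,0,0,0],[0,0,0,0,0,0]]]'
python3 - <<'E'
from h import *
import pickle
s,d=snap('wrist','w1.png'); pickle.dump((s,d),open('w1.pkl','wb'))
print(s['position'],s['joint_pos'])
im=cv2.imread('pics/w1.png');cv2.imwrite('pics/w1b.png',cv2.resize(im,(800,600),interpolation=cv2.INTER_CUBIC))
E
```

```text
time_s: 2.6
position: [0.4328, 0.0494, 0.2494]
eef_rot: [0.0, 1.0, 0.001, 0.0]
wrist_force: [-0.5, -0.2, 0.6]
finger_gap: 0.0855
[0.43277593 0.04941421 0.24940035] [-0.18715935  0.30006141  0.0112966   2.05936902 -0.0042762   0.78212948
 -1.74258413]
```

View pics/w1b.png

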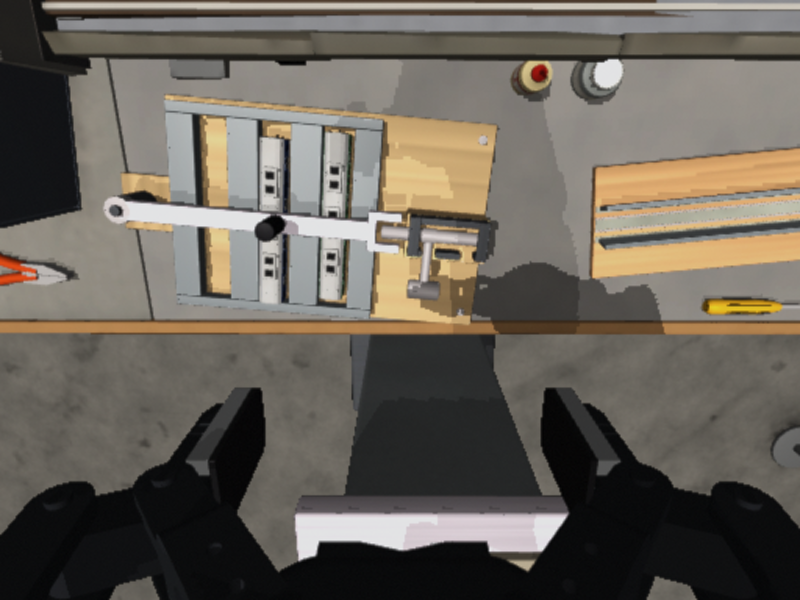

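Run:
```python
from h import *
import pickle
s,d=pickle.load(open('w1.pkl','rb'));T=cam(s,d)
k=.64
def P(u,v,z): return ray(T,d,u*k,v*k,z)
for n,u,v,z in [('pivot',117,209,.052),('barend',368,231,.046),('knob',423,289,.046),('rodL',385,231,.045),('rodR',475,239,.045),('pegtop',272,228,.077),('pegbase',265,238,.046),
 ('linTL',165,99,.02),('linTR',383,124,.02),('linBL',178,306,.02),('linBR',372,319,.02),('cB top',274,137,.02),('cB bot',270,303,.02),('cC top',338,130,.024),('cC bot',332,301,.024),('tableedge',300,322,.0),('boardTR',497,124,.006),('boardBR',470,322,.006),('oil',530,80,.0)]:
    print(n,P(u,v,z).round(4))
im=cv2.imread('pics/w1.png');c=im[60:220,60:330];cv2.imwrite('pics/w1c.png',cv2.resize(c,(800,474),interpolation=cv2.INTER_CUBIC))
```

```text
pivot [0.4629 0.2498 0.052 ]
barend [0.4465 0.0737 0.046 ]
knob [0.4023 0.033  0.046 ]
rodL [0.4463 0.0614 0.045 ]
rodR [ 0.4406 -0.0045  0.045 ]
pegtop [0.4543 0.1349 0.077 ]
pegbase [0.4412 0.1491 0.046 ]
linTL [0.537  0.2196 0.02  ]
linTR [0.5204 0.063  0.02  ]
linBL [0.3789 0.2331 0.02  ]
linBR [0.3678 0.0737 0.02  ]
cB top [0.5112 0.1433 0.02  ]
cB bot [0.3817 0.1572 0.02  ]
cC top [0.5161 0.0955 0.024 ]
cC bot [0.385  0.1056 0.024 ]
tableedge [0.3571 0.1382 0.    ]
boardTR [ 0.5209 -0.0228  0.006 ]
boardBR [ 0.3598 -0.0098  0.006 ]
oil [ 0.5521 -0.0466  0.    ]
```

View pics/w1c.png

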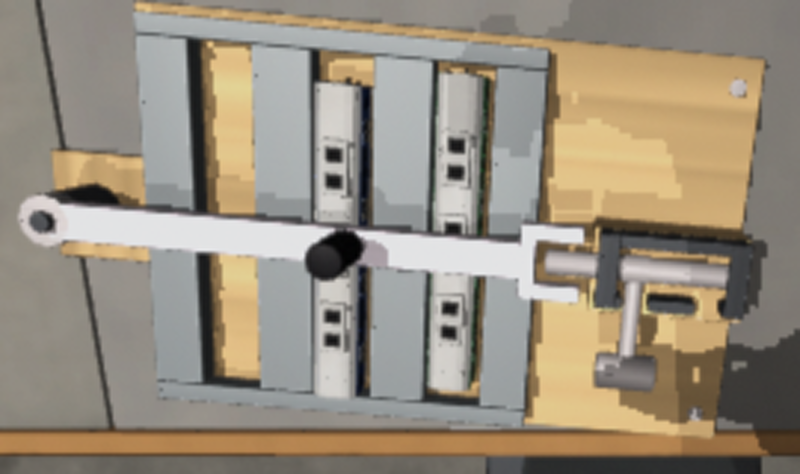

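```bash
cat >> h.py <<'E'
def delta(target,yaw_deg=None,s=None):
    """units in current tool frame to target TCP; turn about tool z"""
    s=s or manip.sense(); q=s['eef_rot']; M=R.from_quat([q[1],q[2],q[3],q[0]]).as_matrix()
    d=M.T@(np.array(target)-s['position'])/.15
    yaw=np.degrees(np.arctan2(M[1,0],M[0,0]))
    print('shift units',d.round(3),'yaw',yaw.round(2),'tilt rotvec(deg) to vertical',end=' ')
    Yd=yaw if yaw_deg is None else yaw_deg
    c,sn=np.cos(np.radians(Yd)),np.sin(np.radians(Yd))
    G=np.array([[c,sn,0],[sn,-c,0],[0,0,-1]])
    rv=R.from_matrix(M.T@G).as_rotvec(); print('turn units',(rv/(np.pi/2)).round(4))
E
python3 -m creep '[[[-0.196,0.124,0,0,0,0.058],[0,0,0.25,0,0,0],[0,0,0.25,0,0,0],[0,0,0.25,0,0,0],[0,0,0.25,0,0,0]]]' 45 30;python3 -m creep '[[[0,0,0.0,0,0,0]]]'
python3 - <<'E'
from h import *
import pickle
s,d=snap('wrist','w2.png'); pickle.dump((s,d),open('w2.pkl','wb'))
print(s['position'],s['finger_gap']); delta([.4018,.0335,.022],-5.2)
im=cv2.imread('pics/w2.png');cv2.imwrite('pics/w2b.png',cv2.resize(im,(800,600),interpolation=cv2.INTER_CUBIC))
E
```

```text
time_s: 3.15
position: [0.4046, 0.0289, 0.0983]
eef_rot: [0.0, 0.999, -0.047, 0.001]
wrist_force: [0.1, -0.7, -0.9]
finger_gap: 0.0451
time_s: 3.25
position: [0.401, 0.0287, 0.0958]
eef_rot: [0.001, 0.999, -0.047, -0.004]
wrist_force: [0.1, 1.5, 0.6]
finger_gap: 0.0448
[0.40100918 0.02871985 0.09584556] 0.04475882807224841
shift units [-0.004 -0.03   0.506] yaw -5.38 tilt rotvec(deg) to vertical turn units [ 0.0012  0.0033 -0.002 ]
```

View pics/w2b.png

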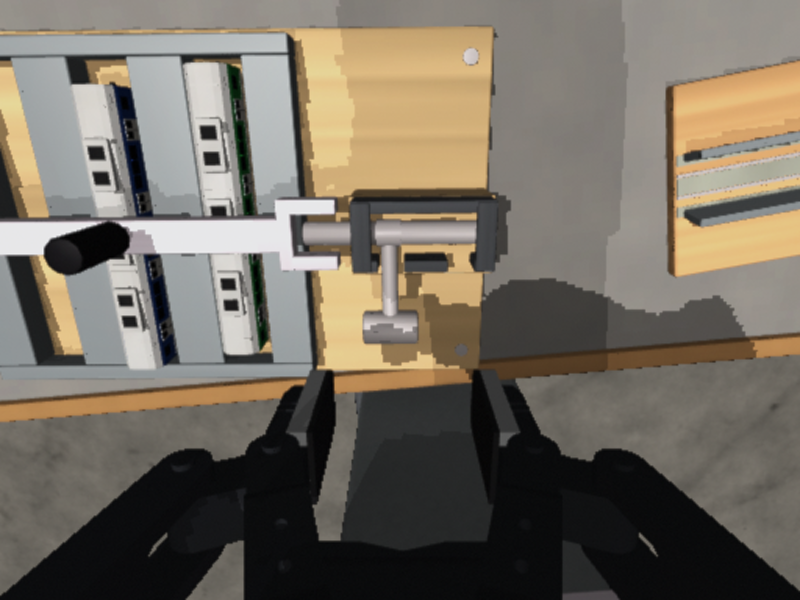

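Run:
```python
from h import *
import pickle
s,d=pickle.load(open('w2.pkl','rb'));T=cam(s,d)
k=.64
def P(u,v,z): return ray(T,d,u*k,v*k,z)
for n,u,v,z in [('knobL',363,325,.045),('knobR',417,328,.045),('knob',390,327,.045),('barend',338,235,.046),('rodL',320,233,.044),('rodR',470,232,.044),('handle',388,240,.044),('barL',0,237,.046),('pegtop',65,256,.077),('linBR',315,367,.02),('linTR',290,36,.02),
 ('boardTR',497,28,.006)]:
    print(n,P(u,v,z).round(4))
```

```text
knobL [0.4038 0.0447 0.045 ]
knobR [0.4002 0.0214 0.045 ]
knob [0.4018 0.0331 0.045 ]
barend [0.4444 0.0499 0.046 ]
rodL [0.4455 0.0574 0.044 ]
rodR [ 0.4401 -0.0037  0.044 ]
handle [0.44  0.03  0.044]
barL [0.4564 0.1866 0.046 ]
pegtop [0.452 0.14  0.077]
linBR [0.3733 0.0747 0.02  ]
linTR [0.5223 0.0621 0.02  ]
boardTR [ 0.5196 -0.0243  0.006 ]
```

```bash
python3 -m creep '[[[0,-0.03,0.17,0,0,0],[0,0,0.17,0,0,0],[0,0,0.167,0,0,0],[0,0,0,0,0,0]]]' 45 30; python3 -m creep '[[[0,0,0.0,0,0,0],[0,0,0.0,0,0,0],[0,0,0.0,0,0,0],[0,0,0.0,0,0,0],[0,0,0.0,0,0,0]]]' 18 30
python3 - <<'E'
from h import *
s,d=snap('wrist','w3.png')
print(s['position'],s['finger_gap'],s['wrist_force'],s['joint_pos'])
E
```

```text
time_s: 3.7
position: [0.3982, 0.0285, 0.0572]
eef_rot: [0.009, 0.999, -0.045, -0.011]
wrist_force: [-0.6, 0.1, -0.4]
finger_gap: 0.0453
time_s: 4.2
position: [0.397, 0.0298, 0.0563]
eef_rot: [0.009, 0.999, -0.045, -0.012]
wrist_force: [0.2, 0.1, -0.3]
finger_gap: 0.018
[0.39700933 0.02975368 0.05632965] 0.017972230177166214 [ 0.23308154  0.098948   -0.28257964] [-0.06096622  0.6489976  -0.13776925  2.31065256  0.42554578  0.23348014
 -2.24922894]
```

View pics/w3.png

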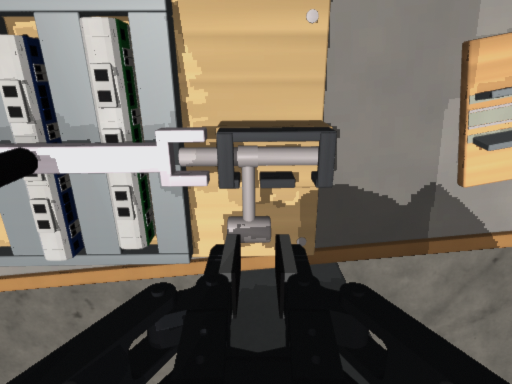

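```bash
python3 -m creep '[[[0,0,-0.15,0,0,0],[0,0,-0.15,0,-0.067,0],[0,0,0,0,-0.067,0],[0,0,0,0,-0.067,0],[0,0,0,0,0,0]]]' 45 30;  python3 - <<'E'
from h import *
s=manip.sense()
q=s['eef_rot']; M=R.from_quat([q[1],q[2],q[3],q[0]]).as_matrix()
print(M.round(3),s['joint_pos'])
# goal: knob (.4018,.0331,.041): grasp point 19mm behind TCP along z
t=np.array([.4018,.0331,.042])+M[:,2]*.019
print(t); delta(t)
E
```

```text
time_s: 4.75
position: [0.401, 0.0299, 0.0982]
eef_rot: [0.001, 0.985, -0.048, -0.165]
wrist_force: [0.0, -0.5, -0.6]
finger_gap: 0.0449
[[ 0.941 -0.093 -0.324]
 [-0.094 -0.995  0.013]
 [-0.324  0.018 -0.946]] [ 0.15781993  0.70057419 -0.39402709  2.01185449  0.24277875  0.81278745
 -2.05607691]
[0.39563555 0.03334882 0.02402953]
shift units [ 0.125 -0.028  0.48 ] yaw -5.71 tilt rotvec(deg) to vertical turn units [0.0121 0.2102 0.002 ]
```

```bash
python3 -m creep '[[[0.125,-0.028,0,0,0,0],[0,0,0.16,0,0,0],[0,0,0.16,0,0,0],[0,0,0.16,0,0,0],[0,0,0,0,0,0]]]' 45 30;  python3 - <<'E'
from h import *
s,d=snap('wrist','w4.png')
q=s['eef_rot']; M=R.from_quat([q[1],q[2],q[3],q[0]]).as_matrix()
print(s['position'],s['joint_pos'].round(2),s['wrist_force'])
t=np.array([.4018,.0331,.042])+M[:,2]*.019
print(t); delta(t)
E
```

```text
time_s: 5.25
position: [0.3886, 0.0332, 0.0238]
eef_rot: [0.003, 0.985, -0.045, -0.168]
wrist_force: [0.1, -0.9, -0.1]
finger_gap: 0.0451
[0.38864131 0.03318912 0.02380374] [ 0.11  0.83 -0.34  2.06  0.31  0.64 -2.11] [ 0.06001213 -0.86122483 -0.0879531 ]
[0.39550906 0.03327132 0.02407251]
shift units [ 0.034 -0.002 -0.007] yaw -5.48 tilt rotvec(deg) to vertical turn units [0.0139 0.2128 0.0023]
```

View pics/w4.png

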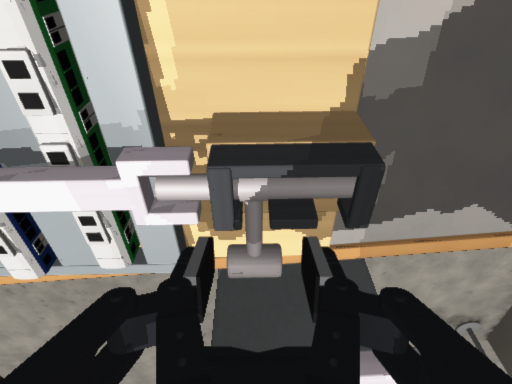

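```bash
python3 -m creep '[[[0.04,0,0,0,0,0]]]' 45 30; python3 -m creep '[[[0,0,0.0,0,0,0],[0,0,0.0,0,0,0],[0,0,0.0,0,0,0],[0,0,0.0,0,0,0]]]' 15 30;  python3 - <<'E'
from h import *
s,d=snap('wrist','w5.png')
q=s['eef_rot']; M=R.from_quat([q[1],q[2],q[3],q[0]]).as_matrix()
print(s['position'],s['position']-M[:,2]*.019,s['finger_gap'],s['wrist_force']); print(M.round(3))
E
```

```text
time_s: 5.4
position: [0.398, 0.0331, 0.0239]
eef_rot: [0.003, 0.985, -0.045, -0.165]
wrist_force: [0.6, -0.8, 0.1]
finger_gap: 0.0452
time_s: 5.8
position: [0.3999, 0.033, 0.0235]
eef_rot: [0.002, 0.985, -0.046, -0.164]
wrist_force: [3.3, -0.8, 4.6]
finger_gap: 0.0233
[0.39992407 0.032968   0.0235448 ] [0.40605771 0.03275742 0.04152629] 0.02334741540645604 [ 3.34327154 -0.84634752  4.62937613]
[[ 0.942 -0.09  -0.323]
 [-0.092 -0.996  0.011]
 [-0.322  0.019 -0.946]]
```

View pics/w5.png

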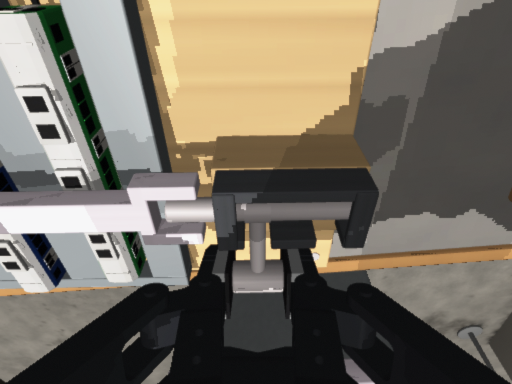

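```bash
python3 -m creep '[[[-0.007,0,-0.035,0,0,0],[-0.007,0,-0.034,0,0,0],[0.001,0,-0.035,0,0,0],[0.002,0,-0.034,0,0,0]]]' 15 30;python3 -m creep '[[[0.01,0,-0.034,0,0,0],[0.011,0,-0.033,0,0,0],[0.018,0,-0.03,0,0,0],[0.018,0,-0.029,0,0,0]]]' 15 30; python3 -m creep '[[[0.02,0,-0.02,0,0,0],[0.019,0,-0.02,0,0,0],[0,0,0,0,0,0]]]' 15 30
python3 - <<'E'
from h import *
s,d=snap('wrist','w6.png')
q=s['eef_rot']; M=R.from_quat([q[1],q[2],q[3],q[0]]).as_matrix()
print(s['position'],s['position']-M[:,2]*.019,s['finger_gap'],s['wrist_force']); print(M.round(3))
E
```

```text
time_s: 6.25
position: [0.4028, 0.0328, 0.0434]
eef_rot: [0.002, 0.985, -0.046, -0.166]
wrist_force: [1.6, 0.8, -6.5]
finger_gap: 0.0236
time_s: 6.65
position: [0.4155, 0.0317, 0.0587]
eef_rot: [0.003, 0.985, -0.046, -0.168]
wrist_force: [-5.1, 0.7, -2.6]
finger_gap: 0.023
time_s: 6.95
position: [0.4234, 0.0309, 0.0627]
eef_rot: [0.003, 0.985, -0.046, -0.167]
wrist_force: [-5.8, 0.5, 0.1]
finger_gap: 0.0235
[0.42340059 0.03085484 0.06268722] [0.42967218 0.03067196 0.08062137] 0.023538499796031967 [-5.84969223  0.45816005  0.11397113]
[[ 0.94  -0.09  -0.33 ]
 [-0.092 -0.996  0.01 ]
 [-0.33   0.021 -0.944]]
```

View pics/w6.png

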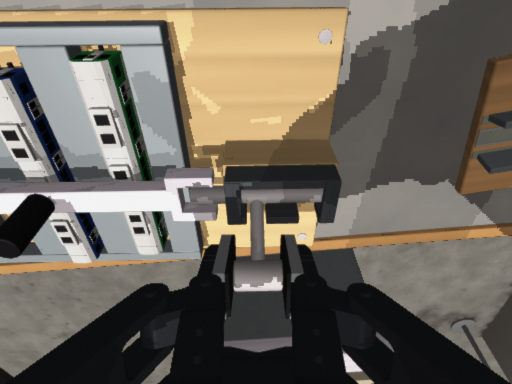

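```bash
python3 -m creep '[[[0,0.04,0,0,0,0],[0,0.04,0,0,0,0],[0,0.04,0,0,0,0],[0,0.04,0,0,0,0],[0,0.04,0,0,0,0]]]' 15 40; python3 -m creep '[[[0,0.004,0,0,0,0],[0,0,0,0,0,0],[0,0,0,0,0,0]]]'
python3 - <<'E'
from h import *
s,d=snap('wrist','w7.png')
q=s['eef_rot']; M=R.from_quat([q[1],q[2],q[3],q[0]]).as_matrix()
print(s['position'],s['position']-M[:,2]*.019,s['finger_gap'],s['wrist_force']); print(M.round(3))
E
```

```text
time_s: 7.5
position: [0.4211, 0.0013, 0.0629]
eef_rot: [0.002, 0.985, -0.046, -0.167]
wrist_force: [-4.8, 12.4, -1.6]
finger_gap: 0.0224
time_s: 7.8
position: [0.4212, 0.0018, 0.0629]
eef_rot: [0.002, 0.985, -0.046, -0.167]
wrist_force: [-5.3, 4.5, -1.0]
finger_gap: 0.0227
[0.42120545 0.00178785 0.06289852] [0.42744531 0.00156353 0.08084326] 0.022662102373754742 [-5.28858981  4.51103028 -1.03850151]
[[ 0.94  -0.09  -0.328]
 [-0.091 -0.996  0.012]
 [-0.328  0.019 -0.944]]
```

View pics/w7.png

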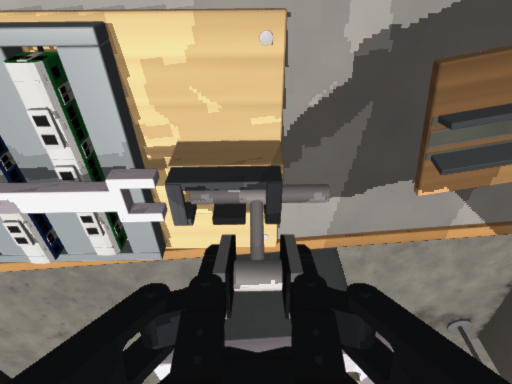

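```bash
python3 -m creep '[[[-0.02,-0.003,0.02,0,0,0],[-0.019,0,0.02,0,0,0],[-0.018,0,0.03,0,0,0],[-0.018,0,0.029,0,0,0],[-0.011,0,0.034,0,0,0]]]' 15 30;python3 -m creep '[[[-0.01,0,0.033,0,0,0],[-0.001,0,0.034,0,0,0],[-0.002,0,0.035,0,0,0],[0.007,0,0.034,0,0,0],[0.007,0,0.02,0,0,0]]]' 15 30; python3 -m creep '[[[0,0,0,0,0,0]]]'
python3 - <<'E'
from h import *
s,d=snap('wrist','w8.png')
q=s['eef_rot']; M=R.from_quat([q[1],q[2],q[3],q[0]]).as_matrix()
print(s['position'],s['position']-M[:,2]*.019,s['finger_gap'],s['wrist_force'])
E
```

```text
time_s: 8.35
position: [0.4073, 0.003, 0.0489]
eef_rot: [0.002, 0.986, -0.046, -0.162]
wrist_force: [1.3, 2.2, 7.8]
finger_gap: 0.023
time_s: 8.85
position: [0.3991, 0.0036, 0.0264]
eef_rot: [0.002, 0.986, -0.046, -0.163]
wrist_force: [0.9, 3.5, 8.1]
finger_gap: 0.0227
time_s: 8.95
position: [0.3991, 0.0036, 0.0263]
eef_rot: [0.002, 0.986, -0.046, -0.163]
wrist_force: [-0.1, 2.4, 7.3]
finger_gap: 0.0228
[0.39911044 0.00356762 0.02629988] [0.40520905 0.00334574 0.04429315] 0.022786603362632593 [-0.06655522  2.38121897  7.27229935]
```

View pics/w8.png

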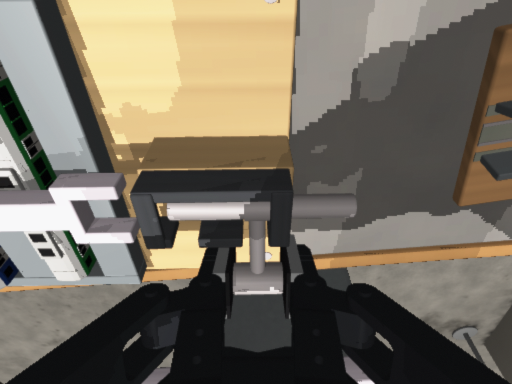

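```bash
python3 -m creep '[[[0,0,0,0,0,0],[0,0,0,0,0,0],[-0.07,0,-0.2,0,0,0],[-0.07,0,-0.2,0,0,0],[0,0,0,0,0.07,0]]]' 40 30;python3 -m creep '[[[0,0,0,0,0.07,0],[0,0,0,0,0.07,0],[0,-0.2,-0.1,0,0,0],[0,-0.2,-0.1,0,0,0],[0.1,-0.2,-0.05,0,0,0]]]' 40 30; python3 -m creep '[[[0.1,-0.2,0,0,0,0],[0,0,0,0,0,0]]]'
python3 - <<'E'
from h import *
s,d=snap('wrist','w9.png')
print(s['position'],s['finger_gap'],s['wrist_force'],s['joint_pos'].round(2))
delta([.4524,.1375,.12])
E
```

```text
time_s: 9.5
position: [0.4016, 0.0039, 0.0909]
eef_rot: [0.004, 0.993, -0.047, -0.106]
wrist_force: [0.7, 0.2, 0.2]
finger_gap: 0.0399
time_s: 10.0
position: [0.4183, 0.0936, 0.1262]
eef_rot: [0.01, 0.999, -0.045, -0.001]
wrist_force: [0.8, -0.4, -0.9]
finger_gap: 0.0401
time_s: 10.2
position: [0.4409, 0.1267, 0.1253]
eef_rot: [0.007, 0.999, -0.043, 0.002]
wrist_force: [-0.1, -0.3, -0.3]
finger_gap: 0.04
[0.44092288 0.12666808 0.12533478] 0.039973539271151284 [-0.07822476 -0.29479799 -0.2803944 ] [-0.15  0.55 -0.29  2.13  0.34  0.51 -2.36]
shift units [ 0.083 -0.101  0.03 ] yaw -5.01 tilt rotvec(deg) to vertical turn units [ 0.0115 -0.0005 -0.    ]
```

View pics/w9.png

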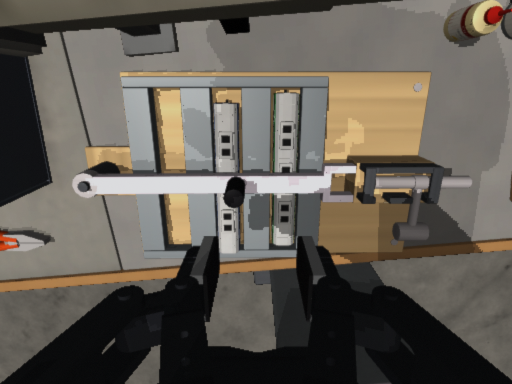

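```bash
python3 - <<'E'
from h import *
d=eyes.get_image('wrist');s=manip.sense();T=cam(s,d)
for n,u,v,z in [('pegtop',234,197,.077),('pegbase',237,184,.046),('pivot',84,186,.052),('barfork',328,184,.046)]: print(n,ray(T,d,u,v,z).round(4))
im=cv2.cvtColor(d['image'],cv2.COLOR_RGB2BGR)[150:230,180:290];cv2.imwrite('pics/w9c.png',cv2.resize(im,(770,560),interpolation=cv2.INTER_CUBIC))
E
python3 -m creep '[[[0.083,-0.101,0,0,0,0],[0,0,0,0,0,-0.09],[0,0,0,0,0,-0.09],[0,0,0,0,0,-0.09],[0,0,0,0,0,-0.09]]]' 40;python3 -m creep '[[[0,0,0,0,0,-0.09],[0,0,0,0,0,-0.09],[0,0,0,0,0,-0.09],[0,0,0,0,0,-0.09],[0,0,0,0,0,-0.09]]]';python3 -m creep '[[[0,0,0,0,0,-0.09],[0,0,0,0,0,-0.09],[0,0,0,0,0,-0.01],[0,0,0,0,0,0]]]';python3 - <<'E'
from h import *
s,d=snap('wrist','w10.png')
print(s['position'],s['finger_gap'],s['wrist_force'],s['joint_pos'].round(2))
delta([.4524,.1375,.048],84.8)
E
```

```text
pegtop [0.4493 0.1343 0.077 ]
pegbase [0.4484 0.1338 0.046 ]
pivot [0.4592 0.2443 0.052 ]
barfork [0.4419 0.0651 0.046 ]
time_s: 10.8
position: [0.4499, 0.1335, 0.1238]
eef_rot: [0.01, 0.971, 0.237, -0.005]
wrist_force: [-0.1, 0.1, -0.9]
finger_gap: 0.0404
time_s: 11.3
position: [0.45, 0.1334, 0.1237]
eef_rot: [0.008, 0.829, 0.559, -0.008]
wrist_force: [-0.3, -0.3, -0.4]
finger_gap: 0.0403
time_s: 11.7
position: [0.4502, 0.1342, 0.1238]
eef_rot: [0.006, 0.74, 0.673, -0.009]
wrist_force: [-0.1, -0.4, 0.2]
finger_gap: 0.0401
[0.45022792 0.13420475 0.12375029] 0.04007846297773559 [-0.145968   -0.41432164  0.20607819] [ 0.13  0.65 -0.73  2.09  0.72  0.69 -1.19]
shift units [0.032 0.013 0.505] yaw 84.63 tilt rotvec(deg) to vertical turn units [-0.0015  0.0132 -0.002 ]
```

View pics/w10.png

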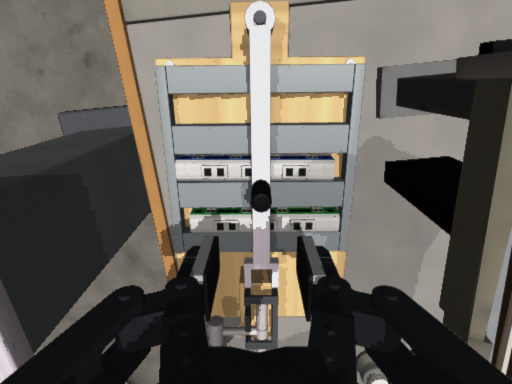

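View pics/w9c.png

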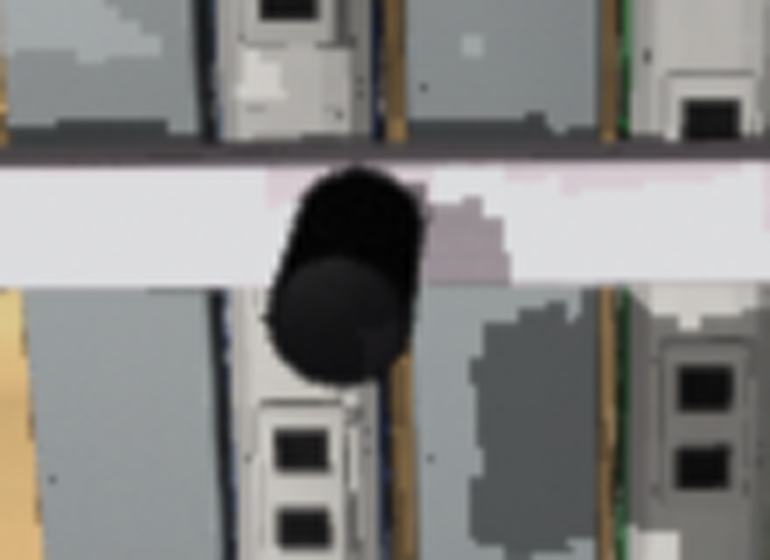

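Run:
```python
from h import *
d=eyes.get_image('wrist');s=manip.sense();T=cam(s,d)
for n,u,v,z in [('pegtop',261,202,.077),('pivot',260,17,.052),('barfork',262,262,.046)]: print(n,ray(T,d,u,v,z).round(4))
```

```text
pegtop [0.4527 0.1412 0.077 ]
pivot [0.4623 0.2533 0.052 ]
barfork [0.448  0.0753 0.046 ]
```

```bash
python3 -m creep '[[[0.037,0.012,0.1,0,0.013,0],[0,0,0.2,0,0,0],[0,0,0.195,0,0,0],[0,0,0,0,0,0]]]' 40 30; python3 -m creep '[[[0,0,0,0,0,0],[0,0,0,0,0,0],[0,0,0,0,0,0],[0,0,0,0,0,0]]]' 5 40;  python3 - <<'E'
from h import *
s,d=snap('wrist','w11.png')
print(s['position'],s['finger_gap'],s['wrist_force'],s['joint_pos'].round(2))
p=np.array([.462,.251]); yaw=np.radians(-5.2); Rz=np.array([[np.cos(yaw),-np.sin(yaw)],[np.sin(yaw),np.cos(yaw)]])
r0=s['position'][:2]-p; print('r',np.linalg.norm(r0), 'bar ang',np.arctan2(*( -(Rz.T@r0))))
# arc in 10 steps of 0.145: displacement in tool frame after each turn
q=s['eef_rot']; M=R.from_quat([q[1],q[2],q[3],q[0]]).as_matrix()
st=.145
rot=np.array([[np.cos(-st),-np.sin(-st)],[np.sin(-st),np.cos(-st)]])
dd=rot@r0-r0; print(M.T@np.append(dd,0)/.15, st/(np.pi/2)); delta(s['position'],84.8)
E
```

```text
time_s: 12.2
position: [0.4508, 0.1395, 0.0474]
eef_rot: [-0.001, 0.738, 0.674, -0.003]
wrist_force: [-0.7, 0.4, 0.5]
finger_gap: 0.0401
time_s: 12.6
position: [0.4531, 0.1412, 0.0508]
eef_rot: [-0.001, 0.738, 0.675, 0.0]
wrist_force: [-2.8, 0.7, 6.8]
finger_gap: 0.0125
[0.45311823 0.14122002 0.05081847] 0.012529880145962513 [-2.81221552  0.72813289  6.78259682] [ 0.03  0.77 -0.59  2.13  0.9   0.51 -1.34]
r 0.11013868725174628 bar ang -0.01002776114018173
[ 6.70209437e-03 -1.06162795e-01  5.53773817e-05] 0.0923098669932993
shift units [-0.  0. -0.] yaw 84.83 tilt rotvec(deg) to vertical turn units [-0.0003 -0.001   0.0004]
```

View pics/w11.png

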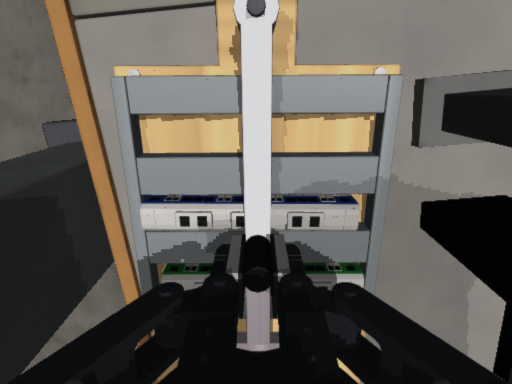

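```bash
python3 -m creep '[[[0,0,-0.015,0,0,0],[0.004,-0.054,0,0,0,0.046],[0.004,-0.054,0,0,0,0.046],[0.004,-0.054,0,0,0,0.046],[0.004,-0.054,0,0,0,0.046]]]' 5 40;python3 -m creep '[[[0.004,-0.054,0,0,0,0.046],[0.004,-0.054,0,0,0,0.046],[0.004,-0.054,0,0,0,0.046],[0.004,-0.054,0,0,0,0.046],[0.004,-0.054,0,0,0,0.046]]]';  python3 - <<'E'
from h import *
s=manip.sense()
print(s['position'],s['finger_gap'],s['wrist_force'],s['joint_pos'].round(2))
p=np.array([.462,.251]); yaw=np.radians(-5.2); Rz=np.array([[np.cos(yaw),-np.sin(yaw)],[np.sin(yaw),np.cos(yaw)]])
r0=s['position'][:2]-p; print('r',np.linalg.norm(r0), 'bar ang',np.arctan2(*( -(Rz.T@r0))))
delta(s['position'])
E
```

```text
time_s: 13.15
position: [0.4211, 0.1487, 0.0513]
eef_rot: [-0.001, 0.829, 0.56, -0.001]
wrist_force: [0.7, 1.6, -15.5]
finger_gap: 0.0127
time_s: 13.65
position: [0.3867, 0.1701, 0.0512]
eef_rot: [0.0, 0.916, 0.401, -0.003]
wrist_force: [-1.5, -1.8, -15.2]
finger_gap: 0.0125
[0.38674978 0.17013248 0.05123768] 0.012512201350739787 [ -1.54588082  -1.77962486 -15.21259017] [-0.24  0.69 -0.34  2.26  0.77  0.31 -2.01]
r 0.11046334462201382 bar ang 0.6586754010227951
shift units [0. 0. 0.] yaw 47.33 tilt rotvec(deg) to vertical turn units [-0.0011  0.0035 -0.    ]
```

```bash
python3 -m creep '[[[0.004,-0.054,0.01,0,0,0.046],[0.004,-0.054,0,0,0,0.046],[0.004,-0.054,0,0,0,0.046],[0.004,-0.054,0,0,0,0.046],[0.004,-0.054,0,0,0,0.046]]]';  python3 - <<'E'
from h import *
s=manip.sense()
print(s['position'],s['finger_gap'],s['wrist_force'],s['joint_pos'].round(2))
p=np.array([.462,.251]); yaw=np.radians(-5.2); Rz=np.array([[np.cos(yaw),-np.sin(yaw)],[np.sin(yaw),np.cos(yaw)]])
r0=s['position'][:2]-p; print('r',np.linalg.norm(r0), 'bar ang',np.arctan2(*( -(Rz.T@r0))))
delta(s['position'])
E
```

```text
time_s: 14.15
position: [0.3622, 0.2022, 0.0508]
eef_rot: [0.002, 0.973, 0.231, -0.003]
wrist_force: [-6.8, -3.5, 5.6]
finger_gap: 0.0126
[0.36220565 0.20215728 0.05083887] 0.01264874994090879 [-6.76073541 -3.5218537   5.62839341] [-0.4   0.67 -0.26  2.28  0.67  0.26 -2.36]
r 0.11110591515297139 bar ang 1.0248803100004926
shift units [0. 0. 0.] yaw 26.67 tilt rotvec(deg) to vertical turn units [0.0015 0.0048 0.    ]
```

```bash
python3 -m creep '[[[0.004,-0.054,0,0,0,0.046],[0.004,-0.054,0,0,0,0.046],[0.004,-0.054,0,0,0,0.046],[0.004,-0.054,0,0,0,0.046],[0.004,-0.054,0,0,0,0.046]]]';python3 -m creep '[[[0.004,-0.054,0,0,0,0.046],[0,0,0,0,0,0]]]';  python3 - <<'E'
from h import *
s,d=snap('wrist','w12.png')
print(s['position'],s['finger_gap'],s['wrist_force'],s['joint_pos'].round(2))
p=np.array([.462,.251]); yaw=np.radians(-5.2); Rz=np.array([[np.cos(yaw),-np.sin(yaw)],[np.sin(yaw),np.cos(yaw)]])
r0=s['position'][:2]-p; print('r',np.linalg.norm(r0), 'bar ang',np.arctan2(*( -(Rz.T@r0))))
delta(s['position'])
E
```

```text
time_s: 14.65
position: [0.3504, 0.2416, 0.0508]
eef_rot: [0.003, 0.999, 0.053, -0.004]
wrist_force: [-11.2, -1.8, 8.4]
finger_gap: 0.013
time_s: 14.85
position: [0.3499, 0.2513, 0.0508]
eef_rot: [0.002, 1.0, 0.018, -0.004]
wrist_force: [-12.2, -2.0, 8.4]
finger_gap: 0.0124
[0.3498556  0.25131077 0.0508162 ] 0.012421703076562766 [-12.17990189  -2.03481803   8.37836982] [-0.55  0.68 -0.19  2.24  0.46  0.27 -2.69]
r 0.11214482664870438 bar ang 1.4828104010954777
shift units [ 0.    -0.004 -0.   ] yaw 2.16 tilt rotvec(deg) to vertical turn units [0.0025 0.0055 0.    ]
```

View pics/w12.png

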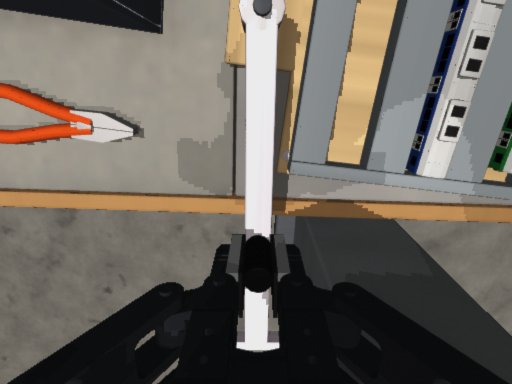

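```bash
python3 -m creep '[[[0,0,0,0,0,0],[0,0,0,0,0,0],[0,0,-0.2,0,0,0],[0,0,-0.25,0,0,0],[0,0.2,-0.25,0,0,0]]]' 40 30;python3 -m creep '[[[0.15,0.2,-0.25,0,0,0.04],[0.15,0.2,-0.2,0,0,0.04],[0.2,0.2,0,0,0,0],[0,0,0,0,0,0]]]' 40 30
python3 - <<'E'
from h import *
import pickle
s,d=snap('wrist','w13.png');pickle.dump((s,d),open('w13.pkl','wb'))
print(s['position'],s['finger_gap'],s['wrist_force'],s['joint_pos'].round(2))
delta([.447,.15,.1],-5.2)
E
```

```text
time_s: 15.4
position: [0.3574, 0.2262, 0.1575]
eef_rot: [-0.003, 1.0, 0.02, 0.0]
wrist_force: [1.3, -0.1, 0.8]
finger_gap: 0.0402
time_s: 15.8
position: [0.432, 0.1263, 0.2222]
eef_rot: [0.0, 0.999, -0.05, 0.002]
wrist_force: [-1.4, 0.6, -0.6]
finger_gap: 0.0399
[0.43197333 0.12627537 0.22218619] 0.039940724288662015 [-1.43414148  0.6417201  -0.58508438] [-0.03  0.38 -0.42  2.06  0.23  0.74 -2.27]
shift units [ 0.101 -0.152  0.81 ] yaw -5.59 tilt rotvec(deg) to vertical turn units [-0.0003 -0.0006 -0.0043]
```

View pics/w13.png

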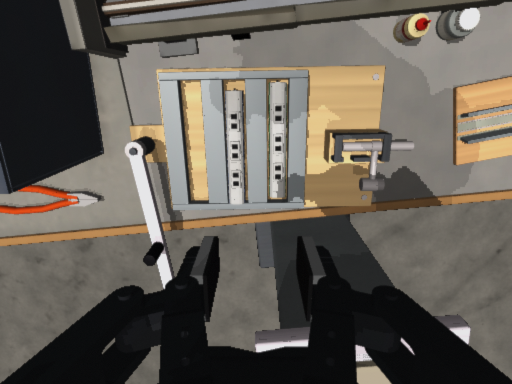

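Run:
```python
from h import *
import pickle
s,d=pickle.load(open('w13.pkl','rb'));T=cam(s,d)
im=d['image'].astype(int);hsv=cv2.cvtColor(d['image'],cv2.COLOR_RGB2HSV)
for n,(u0,u1) in dict(B=(224,250),C=(266,294)).items():
    sub=im[78:210,u0:u1]
    print(n); 
    g=d['image'][140,u0-4:u1+4].tolist(); print(g)
for n,u,v,z in [('Btop',234.5,90,.024),('Bbot',236,203,.024),('Ctop',278,82,.024),('Cbot',278,197,.024),('pivot',134,149,.052),('rackTL',160,72,.02),('rackTR',307,71,.02),('BL',172,210,.02),('BR',303,202,.02)]: print(n,ray(T,d,u,v,z).round(4))
c=cv2.imread('pics/w13.png')[70:220,150:320];cv2.imwrite('pics/w13c.png',cv2.resize(c,(680,600),interpolation=cv2.INTER_CUBIC))
```

```text
B
[[174, 180, 180], [173, 179, 179], [173, 179, 180], [169, 175, 176], [124, 129, 130], [52, 53, 53], [86, 83, 81], [158, 156, 158], [187, 184, 181], [215, 213, 209], [215, 214, 210], [214, 211, 207], [213, 211, 207], [210, 208, 203], [211, 208, 203], [210, 208, 203], [211, 208, 203], [207, 204, 200], [181, 178, 175], [176, 174, 171], [183, 181, 177], [136, 134, 131], [134, 133, 130], [53, 52, 57], [93, 79, 63], [107, 87, 62], [117, 107, 93], [169, 173, 173], [174, 178, 179], [173, 177, 179], [172, 178, 179], [172, 177, 178], [172, 177, 177], [172, 178, 178]]
C
[[168, 173, 174], [168, 172, 174], [168, 172, 173], [163, 167, 169], [130, 133, 132], [116, 98, 75], [128, 113, 87], [73, 90, 67], [175, 174, 168], [188, 186, 181], [208, 206, 201], [198, 195, 191], [207, 204, 201], [102, 100, 99], [41, 41, 41], [35, 35, 34], [36, 36, 35], [35, 35, 34], [62, 62, 60], [161, 159, 156], [175, 172, 168], [186, 184, 180], [148, 146, 143], [123, 124, 116], [105, 99, 70], [67, 62, 51], [87, 89, 90], [161, 166, 167], [167, 171, 172], [166, 170, 172], [165, 169, 171], [164, 169, 172], [164, 169, 170], [164, 169, 170], [164, 168, 169], [163, 168, 169]]
Btop [0.5112 0.1419 0.024 ]
Bbot [0.3843 0.1559 0.024 ]
Ctop [0.5146 0.0956 0.024 ]
Cbot [0.3869 0.1058 0.024 ]
pivot [0.4641 0.25   0.052 ]
rackTL [0.5369 0.2179 0.02  ]
rackTR [0.5224 0.0641 0.02  ]
BL [0.3816 0.2344 0.02  ]
BR [0.3761 0.0763 0.02  ]
```

View pics/w13c.png

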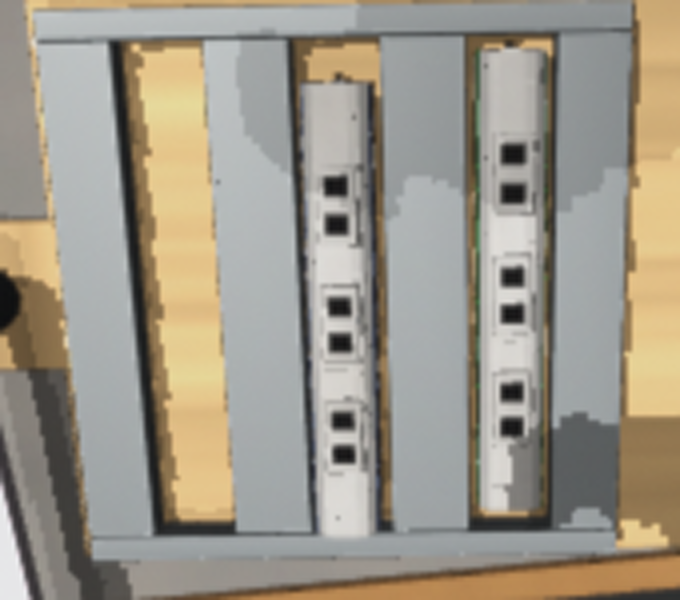

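Run:
```python
from h import *
delta([.4505,.1007,.06],-5.2)
```

```text
shift units [0.156 0.173 1.077] yaw -5.59 tilt rotvec(deg) to vertical turn units [-0.0003 -0.0006 -0.0043]
```

```bash
python3 -m creep '[[[0.156,0.173,0,0,0,-0.0043],[0,0,0.28,0,0,0],[0,0,0.28,0,0,0],[0,0,0.27,0,0,0],[0,0,0.24,0,0,0]]]' 30 40;python3 -m creep '[[[0,0,0,0,0,0],[0,0,0,0,0,0]]]';  python3 - <<'E'
from h import *
s,d=snap('wrist','w14.png')
print(s['position'],s['finger_gap'],s['wrist_force'],s['joint_pos'].round(2))
delta([.4505,.1007,.0225],-5.2)
E
```

```text
time_s: 16.35
position: [0.447, 0.1047, 0.0586]
eef_rot: [-0.001, 0.999, -0.041, -0.001]
wrist_force: [-0.5, 0.0, -0.2]
finger_gap: 0.0301
time_s: 16.55
position: [0.4473, 0.1047, 0.0604]
eef_rot: [-0.0, 0.999, -0.041, -0.002]
wrist_force: [0.6, 0.7, 1.2]
finger_gap: 0.03
[0.44725768 0.10473261 0.060392  ] 0.029975238527660153 [0.62764031 0.66071912 1.21642567] [-0.13  0.68 -0.23  2.17  0.44  0.34 -2.38]
shift units [0.017 0.027 0.259] yaw -4.71 tilt rotvec(deg) to vertical turn units [-0.0009  0.0005  0.0055]
```

View pics/w14.png

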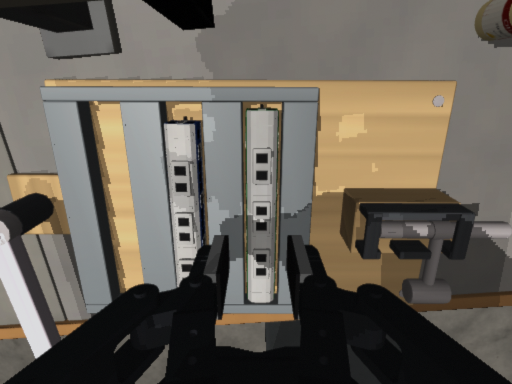

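```bash
python3 -m creep '[[[0.017,0.02,0.07,0,0,0.0055],[0,0,0.07,0,0,0],[0,0,0.06,0,0,0],[0,0,0.055,0,0,0],[0,0,0,0,0,0]]]' 30 40;  python3 - <<'E'
from h import *
s,d=snap('wrist','w15.png')
print(s['position'],s['finger_gap'],s['wrist_force'],s['joint_pos'].round(2))
delta([.4505,.1007,.0225],-5.2)
E
```

```text
time_s: 17.1
position: [0.4493, 0.1005, 0.0209]
eef_rot: [0.0, 0.999, -0.046, -0.002]
wrist_force: [-0.6, 0.8, 1.1]
finger_gap: 0.0303
[0.44926866 0.10046861 0.02094694] 0.030292290305916257 [-0.61750348  0.76634747  1.09968685] [-0.16  0.76 -0.18  2.18  0.51  0.25 -2.45]
shift units [ 0.007 -0.001 -0.007] yaw -5.25 tilt rotvec(deg) to vertical turn units [-0.      0.0021 -0.0006]
```

View pics/w15.png

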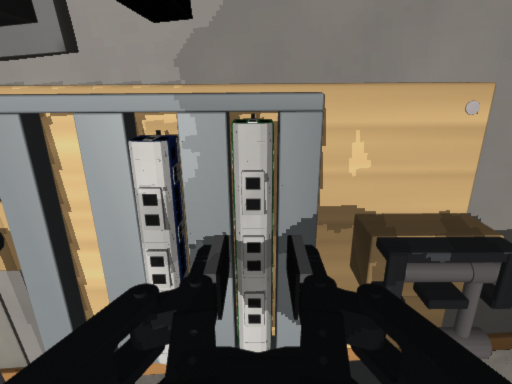

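```bash
python3 -m creep '[[[0,0,-0.004,0,0,0],[0,0,0,0,0,0],[0,0,0,0,0,0],[0,0,0,0,0,0]]]' 10 50; python3 -m creep '[[[0,0,-0.1,0,0,0],[0,0,-0.15,0,0,0],[0,0,-0.2,0,0,0],[0,0,-0.2,0,0,0],[0,0,0,0,0,0]]]'
python3 - <<'E'
from h import *
s,d=snap('wrist','w16.png')
print(s['position'],s['finger_gap'],s['wrist_force'],s['joint_pos'].round(2))
E
```

```text
time_s: 17.55
position: [0.4502, 0.1007, 0.0229]
eef_rot: [-0.0, 0.999, -0.046, -0.001]
wrist_force: [-0.4, 0.1, -0.8]
finger_gap: 0.0167
time_s: 18.05
position: [0.4524, 0.1012, 0.1232]
eef_rot: [-0.001, 0.999, -0.046, 0.002]
wrist_force: [1.0, -0.1, -0.7]
finger_gap: 0.0168
[0.45244224 0.10120372 0.1232283 ] 0.01675034748333625 [ 0.96267452 -0.08476254 -0.67287368] [-0.03  0.56 -0.36  2.12  0.4   0.51 -2.35]
```

View pics/w16.png

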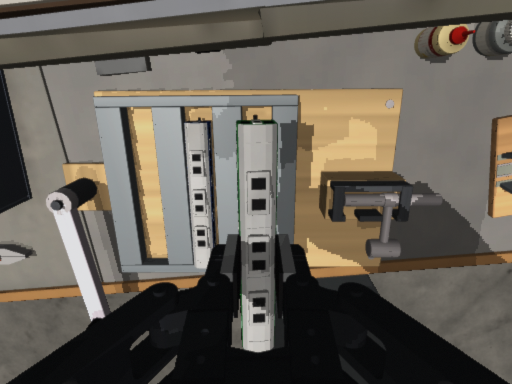

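```bash
python3 -m creep '[[[0,0.2,-0.1,0,0,-0.08],[0.02,0.2,-0.1,0,0,-0.085],[0.07,0.2,-0.1,0,0,-0.085],[0.1,0.2,-0.1,0,0,-0.085],[0.15,0.2,-0.1,0,0,-0.085]]]' 10 50; python3 -m creep '[[[0,0,0,0,0,-0.088],[0,0,0,0,0,-0.088],[0,0,0,0,0,-0.088],[0,0,0,0,0,-0.088],[0,0,0,0,0,-0.088]]]';  python3 -m creep '[[[0,0,0,0,0,-0.088],[0,0,0,0,0,-0.088],[0,0,0,0,0,-0.088],[0,0,0,0,0,0]]]'
python3 - <<'E'
from h import *
s,d=snap('wrist','w17.png')
print(s['position'],s['finger_gap'],s['wrist_force'],s['joint_pos'].round(2))
delta([.46,-.25,.2],96)
E
```

```text
time_s: 18.6
position: [0.5217, -0.0316, 0.1941]
eef_rot: [-0.001, 0.959, 0.282, -0.003]
wrist_force: [1.4, 1.2, -0.7]
finger_gap: 0.0165
time_s: 19.1
position: [0.5224, -0.0292, 0.1934]
eef_rot: [-0.002, 0.807, 0.591, -0.001]
wrist_force: [0.5, -0.8, -0.7]
finger_gap: 0.017
time_s: 19.5
position: [0.5224, -0.0291, 0.1933]
eef_rot: [-0.002, 0.67, 0.743, -0.001]
wrist_force: [0.5, 0.6, -0.0]
finger_gap: 0.0172
[ 0.52237083 -0.02912351  0.19327881] 0.017226972577581566 [ 0.4590332   0.59995502 -0.00357684] [ 0.61  0.67 -0.96  1.89  0.67  0.95 -0.57]
shift units [-1.424 -0.562 -0.044] yaw 95.73 tilt rotvec(deg) to vertical turn units [-0.0025 -0.0013 -0.003 ]
```

View pics/w17.png

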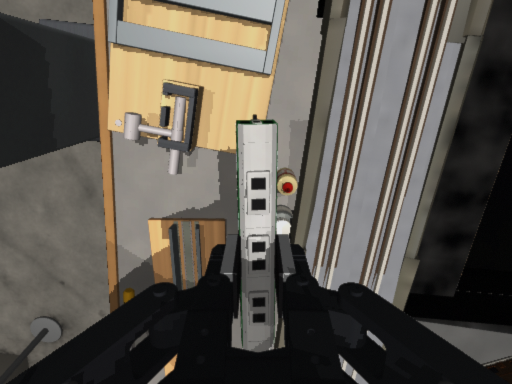

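```bash
python3 -m creep '[[[-0.28,-0.11,0,0,0,0],[-0.28,-0.11,0,0,0,0],[-0.28,-0.11,0,0,0,0],[-0.28,-0.11,0,0,0,0],[-0.28,-0.11,0,0,0,0]]]'; python3 -m creep '[[[-0.25,0,0,0,0,0],[-0.25,0,0,0,0,0],[-0.25,0,0,0,0,0],[-0.25,0,0,0,0,0],[0,0,0,0,0,0]]]'
python3 - <<'E'
from h import *
import pickle
s,d=snap('wrist','w18.png');pickle.dump((s,d),open('w18.pkl','wb'))
print(s['position'],s['finger_gap'],s['wrist_force'],s['joint_pos'].round(2))
s,d=snap('top','t2.png')
c=cv2.imread('pics/t2.png')[165:275,170:430]; cv2.imwrite('pics/t2a.png',cv2.resize(c,(780,330),interpolation=cv2.INTER_CUBIC))
E
```

```text
time_s: 20.05
position: [0.4617, -0.248, 0.1943]
eef_rot: [-0.001, 0.671, 0.741, -0.001]
wrist_force: [0.6, -0.5, -1.3]
finger_gap: 0.0169
time_s: 20.55
position: [0.4766, -0.4021, 0.1929]
eef_rot: [-0.001, 0.674, 0.738, -0.002]
wrist_force: [-1.0, 0.3, -0.8]
finger_gap: 0.017
[ 0.476569   -0.40210105  0.19286969] 0.017018219468889928 [-1.04604369  0.29213791 -0.77882872] [ 1.19  0.81 -0.96  1.62  0.73  1.11  0.12]
```

View pics/w18.png

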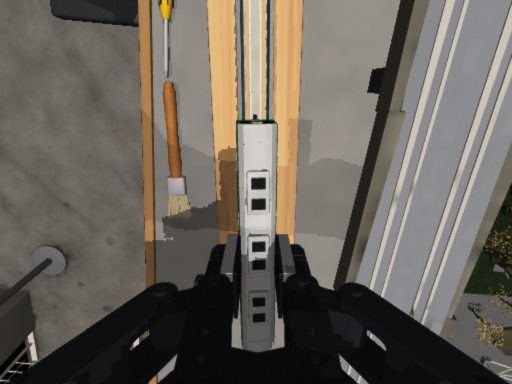

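View pics/t2a.png

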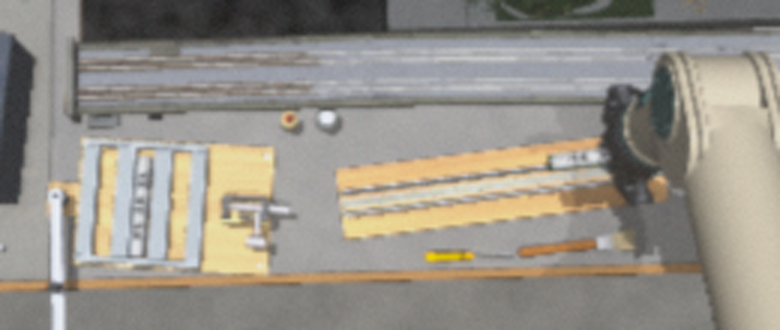

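Run:
```python
from h import *
import pickle
s,d=pickle.load(open('w18.pkl','rb'));T=cam(s,d)
hsv=cv2.cvtColor(d['image'],cv2.COLOR_RGB2HSV)
m=((hsv[...,0]>8)&(hsv[...,0]<28)&(hsv[...,1]>90)&(hsv[...,2]>90))
L=[];
for v in range(5,115,12):
    u=np.where(m[v,195:320])[0]+195
    g=np.where(np.diff(u)>8)[0]
    if len(g)==0: print(v,'no');continue
    i=g[np.argmax(np.diff(u)[g])]
    a,b,c,e=u[0]-.5,u[i]+.5,u[i+1]-.5,u[-1]+.5
    P=[ray(T,d,x,v,.008) for x in (a,b,c,e)]
    print(v,a,b,c,e,'board mid',((P[0]+P[3])/2)[:2].round(4),'w',np.linalg.norm(P[3]-P[0]).round(4))
    L.append(((P[0]+P[3])/2)[:2])
L=np.array(L); k=np.polyfit(L[:,1],L[:,0],1);print(k,'ang',90-np.degrees(np.arctan(k[0])))
print(np.polyval(k,[-.46,-.4,-.1]))
# first image (start top) siding ends
im=cv2.imread('pics/t1.png');hs=cv2.cvtColor(im,cv2.COLOR_BGR2HSV)
dt=eyes.get_image('top');Tt=cam(None,dt)
mt=((hs[...,0]>8)&(hs[...,0]<28)&(hs[...,1]>80)&(hs[...,2]>90)).astype(np.uint8); mt[:, :275]=0;mt[:200]=0;mt[247:]=0
n,l,st,ce=cv2.connectedComponentsWithStats(mt);print(st[1:])
M=[]
for u in range(290,388,8):
    v=np.where(mt[:,u])[0]; v=v[(v>205)]
    P=(ray(Tt,dt,u,v[0]-.5,.008)+ray(Tt,dt,u,v[-1]+.5,.008))/2; print(u,v[0],v[-1],P[:2].round(4)); M.append(P[:2])
M=np.array(M);k=np.polyfit(M[:,1],M[:,0],1);print(k,np.polyval(k,[-.46,-.4,-.1]))
for u,v in [(387.3,220.3),(392,219.5),(284,233)]: print(ray(Tt,dt,u,v,.03).round(4),ray(Tt,dt,u,v,.008).round(4))
```

```text
5 206.5 247.5 261.5 302.5 board mid [ 0.4586 -0.2508] w 0.09
17 207.5 248.5 261.5 302.5 board mid [ 0.46   -0.2608] w 0.09
29 207.5 248.5 261.5 301.5 board mid [ 0.4604 -0.271 ] w 0.09
41 208.5 248.5 261.5 301.5 board mid [ 0.4618 -0.2814] w 0.0901
53 209.5 248.5 261.5 300.5 board mid [ 0.4628 -0.292 ] w 0.0891
65 209.5 248.5 261.5 300.5 board mid [ 0.4637 -0.3029] w 0.0901
77 210.5 248.5 261.5 299.5 board mid [ 0.4647 -0.314 ] w 0.0892
89 210.5 248.5 261.5 299.5 board mid [ 0.4657 -0.3254] w 0.0902
101 211.5 249.5 261.5 298.5 board mid [ 0.4668 -0.3371] w 0.0892
113 212.5 249.5 261.5 298.5 board mid [ 0.4683 -0.349 ] w 0.0893
[-0.09521451  0.43486565] ang 95.43899274694013
[0.47866433 0.47295145 0.4443871 ]
[[282 209 108  20 690]
 [375 219   2   1   2]
 [383 218   2   1   2]
 [359 221   2   1   2]
 [367 220   2   1   2]
 [343 223   2   1   2]
 [351 222   3   1   3]
 [327 225   2   1   2]
 [335 224   2   1   2]
 [285 224 107  21 755]
 [310 227   2   1   2]
 [318 226   2   1   2]
 [294 229   2   1   2]
 [302 228   2   1   2]
 [286 230   3   1   3]
 [413 234   4   4   6]
 [354 245  15   2  22]]
290 221 243 [ 0.4479 -0.1306]
298 220 242 [ 0.4508 -0.1613]
306 219 241 [ 0.4538 -0.192 ]
314 218 240 [ 0.4567 -0.2228]
322 217 239 [ 0.4597 -0.2535]
330 216 238 [ 0.4626 -0.2842]
338 215 237 [ 0.4656 -0.315 ]
346 214 236 [ 0.4686 -0.3458]
354 213 246 [ 0.4508 -0.3751]
362 212 246 [ 0.4518 -0.4056]
370 211 233 [ 0.4774 -0.4381]
378 210 232 [ 0.4804 -0.4689]
386 209 231 [ 0.4834 -0.4997]
[-0.07700415  0.43801943] [0.47344134 0.4688211  0.44571985]
[ 0.4795 -0.4979  0.03  ] [ 0.4818 -0.5046  0.008 ]
[ 0.482  -0.5158  0.03  ] [ 0.4844 -0.5227  0.008 ]
[ 0.4426 -0.1064  0.03  ] [ 0.4445 -0.1075  0.008 ]
```

```bash
cat >> h.py <<'E'
A=np.array([.0948,-.0]);
def trk(dist):  # point on the track 'dist' from stop face
    t=np.array([-.0948,.9955]); f=np.array([.4822,-.4977]); return f+dist*t
def along(p):
    t=np.array([-.0948,.9955]); f=np.array([.4822,-.4977]); r=np.array(p[:2])-f; return r@t, r@np.array([t[1],-t[0]])
E
python3 - <<'E'
from h import *
import pickle
s,d=pickle.load(open('w18.pkl','rb'));T=cam(s,d)
p=ray(T,d,257,122,.200); q=s['eef_rot'];M=R.from_quat([q[1],q[2],q[3],q[0]]).as_matrix()
off=M.T@(p-s['position']);print('far end in tool',off.round(4),'centre tool x',off[0]-.063)
cx=off[0]-.063
print('TCP along,lat',along(s['position']))
# want coach centre at 63+14 -> TCP at that minus cx
t=trk(.077-cx);print(t);delta([t[0],t[1],.06],95.45)
E
```

```text
far end in tool [ 0.0655 -0.001  -0.0072] centre tool x 0.002453475478567599
TCP along,lat (np.float64(0.0957025697997786), np.float64(0.0034571217533995845))
[ 0.47513299 -0.42348893]
shift units [-0.193 -0.036  0.893] yaw 95.83 tilt rotvec(deg) to vertical turn units [-0.0015 -0.0016  0.0042]
```

```bash
python3 -m creep '[[[-0.1,-0.018,0.2,0,0,0.0042],[-0.093,-0.018,0.2,0,0,0],[0,0,0.2,0,0,0],[0,0,0.2,0,0,0],[0,0,0.09,0,0,0]]]'; python3 -m creep '[[[0,0,0,0,0,0],[0,0,0,0,0,0]]]'
python3 - <<'E'
from h import *
import pickle
s,d=snap('wrist','w19.png');pickle.dump((s,d),open('w19.pkl','wb'))
print(s['position'],s['finger_gap'],s['wrist_force'],s['joint_pos'].round(2))
print('along',along(s['position']))
T=cam(s,d)
hsv=cv2.cvtColor(d['image'],cv2.COLOR_RGB2HSV)
m=((hsv[...,0]>8)&(hsv[...,0]<28)&(hsv[...,1]>90)&(hsv[...,2]>90))
for v in range(5,110,20):
    u=np.where(m[v,190:330])[0]+190
    P=[ray(T,d,x,v,.008) for x in (u[0]-.5,u[-1]+.5)]; mid=(P[0]+P[1])/2; print(v,u[0],u[-1],mid.round(4)[:2],along(mid), np.linalg.norm(P[1]-P[0]))
E
```

```text
time_s: 21.2
position: [0.4742, -0.4224, 0.0587]
eef_rot: [-0.003, 0.672, 0.741, -0.0]
wrist_force: [-0.1, 0.6, 0.2]
finger_gap: 0.0169
time_s: 21.4
position: [0.4765, -0.4242, 0.0624]
eef_rot: [-0.0, 0.672, 0.741, 0.0]
wrist_force: [0.1, -0.1, 0.1]
finger_gap: 0.0169
[ 0.47646663 -0.42419069  0.06239405] 0.016900376145140925 [ 0.05313348 -0.09301665  0.10818055] [ 1.15  0.97 -0.85  1.66  0.88  0.93  0.05]
along (np.float64(0.07372203974451748), np.float64(0.0012611120918372973))
5 190 329 [ 0.4648 -0.3008] (np.float64(0.19763973076493105), np.float64(0.0013054962563512128)) 0.07921205323332674
25 190 329 [ 0.4658 -0.3109] (np.float64(0.18749840731508746), np.float64(0.0013548143279293768)) 0.0806566162318264
45 190 329 [ 0.4668 -0.3214] (np.float64(0.1769803260136182), np.float64(0.0014059661965452825)) 0.08215484594845977
65 190 329 [ 0.4679 -0.3322] (np.float64(0.16606409422456433), np.float64(0.0014590560789588154)) 0.08370978963314467
85 190 329 [ 0.469  -0.3435] (np.float64(0.1547266684769054), np.float64(0.0015141962414190384)) 0.08532472968780479
105 190 329 [ 0.4702 -0.3553] (np.float64(0.14294319209171213), np.float64(0.0015715077921231095)) 0.08700320679552812
```

View pics/w19.png

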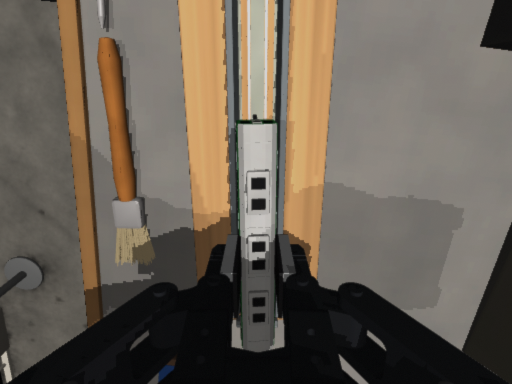

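Run:
```python
from h import *
import pickle
s,d=pickle.load(open('w19.pkl','rb'));T=cam(s,d)
hsv=cv2.cvtColor(d['image'],cv2.COLOR_RGB2HSV)
m=((hsv[...,0]>8)&(hsv[...,0]<28)&(hsv[...,1]>90)&(hsv[...,2]>90))
for v in range(5,110,15):
    u=np.where(m[v,165:355])[0]+165
    P=[ray(T,d,x,v,.008) for x in (u[0]-.5,u[-1]+.5)]; mid=(P[0]+P[1])/2
    g=d['image'][v,222:296].mean(1).astype(int)
    print(v,u[0],u[-1],'mid',mid.round(4)[:2],np.round(along(mid),4), np.linalg.norm(P[1]-P[0]).round(4))
for v in (20,80): print(np.array2string(d['image'][v,224:294].mean(1).astype(int),max_line_width=250))
q=s['eef_rot'];M=R.from_quat([q[1],q[2],q[3],q[0]]).as_matrix()
for v in (130,200):
    print(np.array2string(d['image'][v,226:290].mean(1).astype(int),max_line_width=250))
    for u in (237,277): print(M.T@(ray(T,d,u,v,.0695)-s['position']))
```

```text
5 178 336 mid [ 0.4634 -0.301 ] [ 1.976e-01 -1.000e-04] 0.09
20 179 335 mid [ 0.4641 -0.3085] [ 1.901e-01 -1.000e-04] 0.09
35 180 334 mid [ 0.4648 -0.3162] [ 1.823e-01 -1.000e-04] 0.0901
50 181 333 mid [ 0.4656 -0.3242] [ 1.743e-01 -1.000e-04] 0.0902
65 182 332 mid [ 0.4664 -0.3324] [ 0.1661 -0.    ] 0.0903
80 183 331 mid [ 0.4672 -0.3408] [ 0.1576 -0.    ] 0.0904
95 185 329 mid [ 0.4681 -0.3495] [0.1489 0.    ] 0.0892
[104  94 124 125 127 127 127 113  60  46  45  45  44  63 146 170 154 157 156 155 153 152 157 186 211 210 176 175 175 175 176 176 176 176 176 176 176 177 177 176 178 211 212 200 167 162 161 161 160 162 172 170 106  55  35  33  34  35  49 108 129 130
 129 130 129 111 128 133 151 155]
[157 102  77 104 123 125 127 127 120  81  50  46  45  45  62 138 145 144 154 153 152 150 149 162 208 211 192 177 172 173 173 171 171 171 170 169 169 169 168 171 191 211 209 169 160 160 160 159 158 168 162 102  44  35  35  34  44  96 124 129 128 128
 129 129 130 131 133 135 143 161]
[105  93  94 125 121  79  72  69  52  35  50  70 138 144 145 145 149 177 188 189 190 189 189 190 192 193 193 192 192 192 191 191 191 191 191 190 190 191 190 187 183 183 183 183 182 179 153 140 138 140 133  50  29  38  89 110 110 110 110 106  93 125
 130 132]
[ 0.06198227 -0.00981074 -0.00707402]
[ 0.06199264  0.0077752  -0.00707825]
[158 149 100  90  71  71  72  72  72  66  36  40  41  88 139 144 145 146 166 185 181 146 178 181 174 106  38  26  26  25  25  25  24  24  24  24  24  24  30  78 172 180 176 132 183 170 149 145 143 120  43  35  79 107 110 110 109 106 110 124 127 131
 139 145]
[ 0.02916489 -0.01047464 -0.00708951]
[ 0.02917475  0.0084469  -0.00709407]
```

```bash
python3 -m creep '[[[0,-0.005,0.08,0,0,0],[0,0,0.08,0,0,0],[0,0,0.05,0,0,0],[0,0,0.03,0,0,0],[0,0,0,0,0,0]]]'
python3 - <<'E'
from h import *
s,d=snap('wrist','w20.png')
print(s['position'],s['finger_gap'],s['wrist_force']); print('along',along(s['position']));delta([s['position'][0],s['position'][1],.0252],95.45)
E
```

```text
time_s: 21.95
position: [0.4745, -0.4247, 0.0249]
eef_rot: [-0.001, 0.672, 0.74, -0.0]
wrist_force: [-0.3, 0.3, -0.4]
finger_gap: 0.017
[ 0.47454544 -0.42467595  0.02488873] 0.016959505514282876 [-0.33700728  0.27464297 -0.35893617]
along (np.float64(0.07342109047006443), np.float64(-0.0006974314297155941))
shift units [ 0.001  0.    -0.002] yaw 95.52 tilt rotvec(deg) to vertical turn units [-0.0012 -0.0007  0.0008]
```

View pics/w20.png

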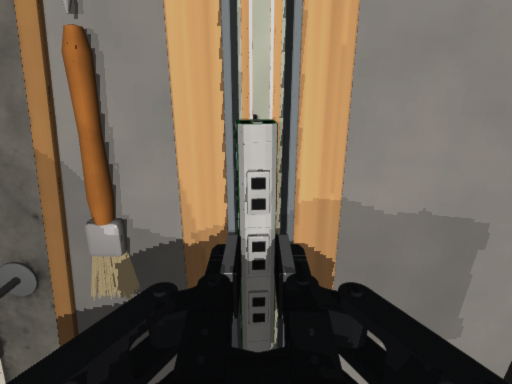

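```bash
python3 -m creep '[[[0,0.005,0.004,0,0,0],[-0.02,0,0,0,0,0],[-0.02,0,0,0,0,0],[-0.02,0,0,0,0,0]]]';python3 -m creep '[[[-0.012,0,0,0,0,0]]]';python3 -m creep '[[[-0.008,0,0,0,0,0]]]'; python3 -m creep '[[[-0.006,0,0,0,0,0]]]'; python3 -m creep '[[[-0.006,0,0,0,0,0]]]'
python3 - <<'E'
from h import *
s=manip.sense(); print('along',along(s['position']),s['position'])
E
```

```text
time_s: 22.4
position: [0.4764, -0.434, 0.0246]
eef_rot: [-0.001, 0.672, 0.74, -0.0]
wrist_force: [-0.2, 0.7, 1.6]
finger_gap: 0.017
time_s: 22.5
position: [0.4765, -0.4359, 0.0247]
eef_rot: [-0.001, 0.672, 0.74, -0.0]
wrist_force: [0.7, 2.2, 1.1]
finger_gap: 0.0173
time_s: 22.6
position: [0.4766, -0.4369, 0.0247]
eef_rot: [-0.001, 0.672, 0.74, -0.0]
wrist_force: [-0.6, 0.8, 1.5]
finger_gap: 0.0168
time_s: 22.7
position: [0.4766, -0.4376, 0.0247]
eef_rot: [-0.001, 0.672, 0.74, -0.0]
wrist_force: [-0.1, 1.5, 1.1]
finger_gap: 0.0168
time_s: 22.8
position: [0.4767, -0.4384, 0.0246]
eef_rot: [-0.001, 0.672, 0.74, -0.0]
wrist_force: [0.3, 1.9, 1.8]
finger_gap: 0.0165
along (np.float64(0.05957222691317656), np.float64(0.00015042590244784254)) [ 0.47670234 -0.43838202  0.02463253]
```

Resting on rails; keep pushing to the stop.

```bash
for i in 1; do python3 -m creep '[[[-0.008,0,0,0,0,0],[0,0,0,0,0,0]]]';python3 -m creep '[[[-0.01,0,0,0,0,0],[0,0,0,0,0,0]]]'; python3 -m creep '[[[-0.01,0,0,0,0,0],[0,0,0,0,0,0]]]'; done
python3 - <<'E'
from h import *
s=manip.sense(); print('along',along(s['position']),s['position'])
E
```

```text
time_s: 23.0
position: [0.4768, -0.4399, 0.0247]
eef_rot: [-0.001, 0.672, 0.74, -0.0]
wrist_force: [0.1, 1.5, 1.4]
finger_gap: 0.0168
time_s: 23.2
position: [0.4769, -0.4414, 0.0246]
eef_rot: [-0.001, 0.672, 0.74, -0.0]
wrist_force: [0.5, 1.1, 1.9]
finger_gap: 0.0168
time_s: 23.4
position: [0.477, -0.4416, 0.0246]
eef_rot: [-0.002, 0.672, 0.74, 0.0]
wrist_force: [-1.7, 4.6, 3.5]
finger_gap: 0.0173
along (np.float64(0.05631837340684474), np.float64(0.00013683587506828717)) [ 0.47699728 -0.4416225   0.0246186 ]
```

```bash
python3 -m creep '[[[-0.015,0,0,0,0,0],[0,0,0,0,0,0]]]'; python3 -m creep '[[[-0.01,0,0,0,0,0],[0,0,0,0,0,0]]]'
python3 - <<'E'
from h import *
s=manip.sense(); print('along',along(s['position']),s['position'])
s,d=snap('wrist','w21.png')
s,d=snap('scene','s2.png')
c=cv2.imread('pics/s2.png')[190:290,240:400]; cv2.imwrite('pics/s2a.png',cv2.resize(c,(800,500),interpolation=cv2.INTER_CUBIC))
E
```

```text
time_s: 23.6
position: [0.4771, -0.4416, 0.0246]
eef_rot: [-0.003, 0.672, 0.741, 0.001]
wrist_force: [-2.4, 8.6, 6.5]
finger_gap: 0.0168
time_s: 23.8
position: [0.477, -0.4417, 0.0246]
eef_rot: [-0.004, 0.672, 0.741, 0.001]
wrist_force: [-2.2, 11.1, 7.5]
finger_gap: 0.0169
along (np.float64(0.05625083180342629), np.float64(0.0001515346809595664)) [ 0.47701831 -0.44168834  0.02457791]
```

View pics/s2a.png

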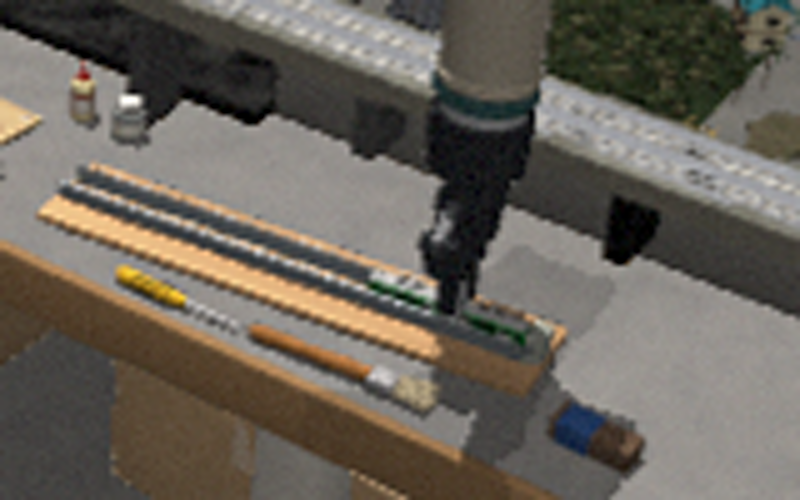

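View pics/w21.png

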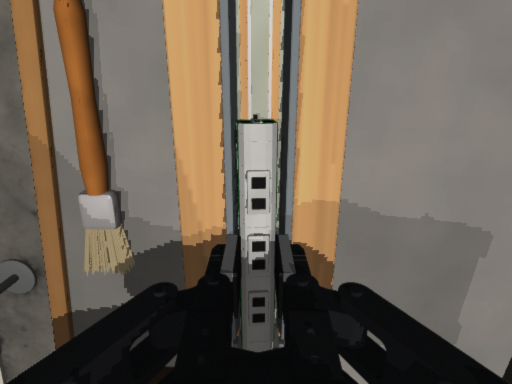

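```bash
python3 -m creep '[[[0,0,0,0,0,0],[0,0,0,0,0,0],[0,0,0,0,0,0],[0,0,-0.1,0,0,0],[0,0,-0.25,0,0,0]]]' 32 50; python3 -m creep '[[[0.2,0,-0.25,0,0,0],[0.25,0,-0.25,0,0,0],[0.25,0,0,0,0,0],[0,0,0,0,0,0]]]'
python3 - <<'E'
from h import *
import pickle
s,d=snap('wrist','w22.png');pickle.dump((s,d),open('w22.pkl','wb'))
print('along',along(s['position']),s['position'])
E
```

```text
time_s: 24.4
position: [0.4752, -0.4461, 0.0753]
eef_rot: [-0.004, 0.672, 0.74, -0.001]
wrist_force: [0.1, -1.2, 0.9]
finger_gap: 0.0319
time_s: 24.8
position: [0.4689, -0.3389, 0.1533]
eef_rot: [0.0, 0.669, 0.743, 0.001]
wrist_force: [-0.1, 0.4, 0.1]
finger_gap: 0.0319
along (np.float64(0.15933268513215876), np.float64(0.0018349716187962513)) [ 0.46892207 -0.33891151  0.15325525]
```

View pics/w22.png

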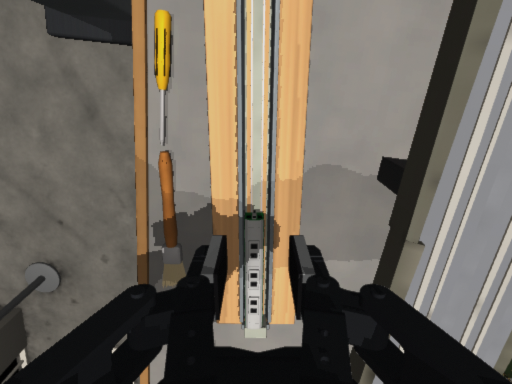

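Run:
```python
from h import *
import pickle
s,d=pickle.load(open('w22.pkl','rb'));T=cam(s,d)
for u,v,z in [(255,215,.032),(255,211,.022),(255,328,.032)]: p=ray(T,d,u,v,z);print(p.round(4),np.round(along(p),4))
c=cv2.imread('pics/w22.png')[200:345,205:310]; cv2.imwrite('pics/w22c.png',cv2.resize(c,(435,600),interpolation=cv2.INTER_CUBIC))
# next: B pick
delta([.4478,.149,.15],-5.2)
```

```text
[ 0.4695 -0.3725  0.032 ] [ 0.1258 -0.0008]
[ 0.4695 -0.3727  0.022 ] [ 0.1257 -0.0008]
[ 0.4828 -0.5022  0.032 ] [-0.0045  0.0002]
shift units [3.272 0.193 0.012] yaw 95.78 tilt rotvec(deg) to vertical turn units [4.000e-04 7.000e-04 1.122e+00]
```

View pics/w22c.png

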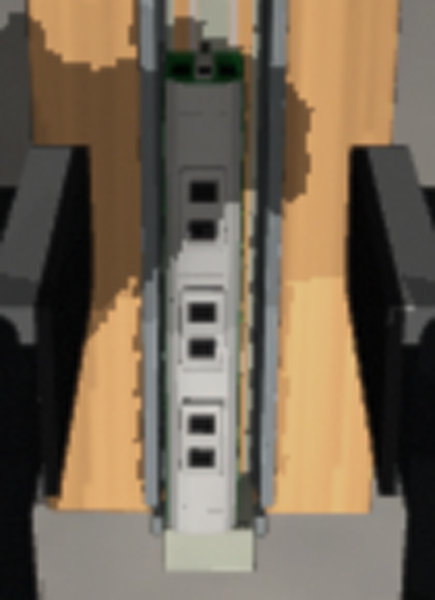

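```bash
python3 -m creep '[[[0.27,0.02,-0.1,0,0,0],[0.27,0.02,-0.1,0,0,0],[0.27,0.02,0,0,0,0],[0.27,0.02,0,0,0,0],[0.27,0.02,0,0,0,0]]]'; python3 -m creep '[[[0.27,0.02,0,0,0,0.08],[0.27,-0.02,0,0,0,0.088],[0.25,-0.05,0,0,0,0.088],[0.2,-0.1,0,0,0,0.088],[0.2,-0.1,0,0,0,0.088]]]';  python3 -m creep '[[[0,0,0,0,0,0.088],[0,0,0,0,0,0.088],[0,0,0,0,0,0.088],[0,0,0,0,0,0.088],[0,0,0,0,0,0.088]]]'; python3 -m creep '[[[0,0,0,0,0,0.088],[0,0,0,0,0,0.088],[0,0,0,0,0,0.088],[0,0,0,0,0,0]]]'
python3 - <<'E'
from h import *
s,d=snap('wrist','w23.png')
print(s['position'],s['joint_pos'].round(2))
delta([.4478,.149,.15],-5.2)
E
```

```text
time_s: 25.35
position: [0.4637, -0.1412, 0.1806]
eef_rot: [-0.0, 0.673, 0.739, -0.0]
wrist_force: [1.4, 1.5, -0.1]
finger_gap: 0.0317
time_s: 25.85
position: [0.4539, 0.0453, 0.1807]
eef_rot: [-0.0, 0.882, 0.471, -0.001]
wrist_force: [1.1, -0.5, -0.1]
finger_gap: 0.0319
time_s: 26.35
position: [0.4546, 0.0441, 0.1807]
eef_rot: [-0.0, 0.989, 0.145, -0.0]
wrist_force: [0.2, 0.5, 0.1]
finger_gap: 0.0322
time_s: 26.75
position: [0.4545, 0.0442, 0.1807]
eef_rot: [-0.0, 0.998, -0.059, -0.0]
wrist_force: [0.7, -0.8, 0.4]
finger_gap: 0.0322
[0.45451826 0.04423429 0.18073695] [ 0.17  0.47 -0.46  2.08  0.33  0.66 -2.2 ]
shift units [-0.124 -0.688  0.204] yaw -6.61 tilt rotvec(deg) to vertical turn units [-0.0001  0.0005 -0.0156]
```

View pics/w23.png

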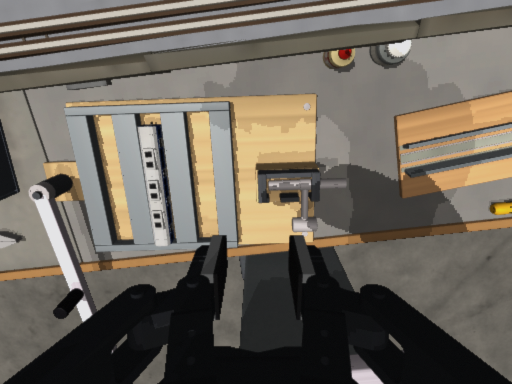

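B still in its groove. Move over it and descend.

```bash
python3 -m creep '[[[-0.06,-0.24,0,0,0,-0.0156],[-0.06,-0.24,0,0,0,0],[0,-0.2,0.2,0,0,0],[0,0,0.28,0,0,0],[0,0,0.2,0,0,0]]]' 30;python3 -m creep '[[[0,0,0.1,0,0,0],[0,0,0,0,0,0]]]'
python3 - <<'E'
from h import *
s,d=snap('wrist','w24.png');T=cam(s,d)
print(s['position'],s['joint_pos'].round(2))
delta([.4478,.149,.0225],-5.2)
E
```

```text
time_s: 27.3
position: [0.4458, 0.1493, 0.0769]
eef_rot: [-0.001, 0.999, -0.044, -0.001]
wrist_force: [-0.3, -0.9, -0.3]
finger_gap: 0.03
time_s: 27.5
position: [0.4447, 0.1478, 0.0615]
eef_rot: [0.0, 0.999, -0.045, -0.003]
wrist_force: [-0.8, 0.5, 0.7]
finger_gap: 0.0303
[0.44471685 0.14782654 0.06154243] [-0.18  0.69 -0.3   2.14  0.51  0.39 -2.55]
shift units [ 0.016 -0.007  0.268] yaw -5.19 tilt rotvec(deg) to vertical turn units [0.0001 0.0023 0.0001]
```

View pics/w24.png

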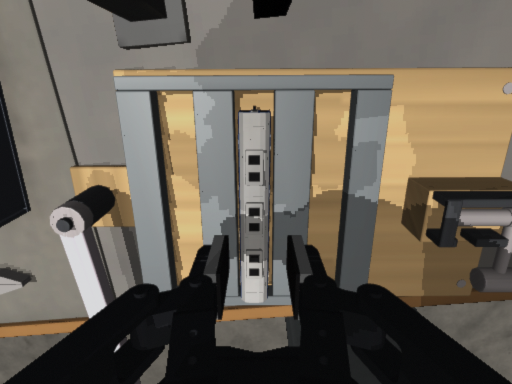

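```bash
python3 -m creep '[[[0.016,-0.006,0.07,0,0,0],[0,0,0.07,0,0,0],[0,0,0.06,0,0,0],[0,0,0.055,0,0,0],[0,0,0,0,0,0]]]' 30 50;  python3 - <<'E'
from h import *
s,d=snap('wrist','w25.png')
print(s['position'],s['finger_gap'],s['wrist_force'],s['joint_pos'].round(2))
delta([.4478,.149,.0225],-5.2)
E
```

```text
time_s: 28.05
position: [0.4474, 0.1488, 0.0242]
eef_rot: [0.0, 0.999, -0.046, -0.002]
wrist_force: [-0.4, -0.3, -0.2]
finger_gap: 0.0299
[0.44744593 0.14875715 0.02416223] 0.029944292843275905 [-0.4010819  -0.31953831 -0.20450057] [-0.23  0.76 -0.23  2.15  0.56  0.3  -2.59]
shift units [ 0.001 -0.001  0.014] yaw -5.3 tilt rotvec(deg) to vertical turn units [ 0.0001  0.0018 -0.0011]
```

View pics/w25.png

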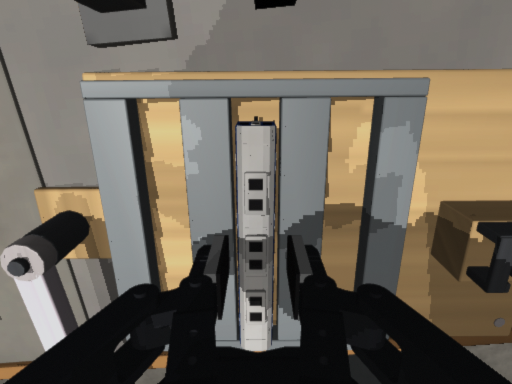

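```bash
python3 -m creep '[[[0,0,0.012,0,0,0],[0,0,0,0,0,0],[0,0,0,0,0,0],[0,0,0,0,0,0]]]' 10 50; python3 -m creep '[[[0,0,-0.1,0,0,0],[0,0,-0.2,0,0,0],[0,0,-0.25,0,0,0],[0,0,-0.25,0,0,0],[0,0,-0.2,0,0,0]]]';python3 -m creep '[[[0,0.25,-0.1,0,0,0],[0,0.25,-0.1,0,0,0],[0.08,0.25,0,0,0,0],[0.08,0.25,0,0,0,0],[0.08,0.25,0,0,0,0]]]';python3 -m creep '[[[0.08,0.2,0,0,0,-0.08],[0,0,0,0,0,-0.088],[0,0,0,0,0,-0.088],[0,0,0,0,0,-0.088],[0,0,0,0,0,-0.088]]]'; python3 -m creep '[[[0,0,0,0,0,-0.088],[0,0,0,0,0,-0.088],[0,0,0,0,0,-0.088],[0,0,0,0,0,-0.088],[0,0,0,0,0,-0.088]]]';  python3 -m creep '[[[0,0,0,0,0,-0.088],[0,0,0,0,0,-0.088],[0,0,0,0,0,-0.07],[0,0,0,0,0,0]]]'
python3 - <<'E'
from h import *
s,d=snap('wrist','w26.png')
print(s['position'],s['finger_gap'],s['wrist_force'],s['joint_pos'].round(2))
t=trk(.21);delta([t[0],t[1],.19],95.45)
E
```

```text
time_s: 28.5
position: [0.4483, 0.1492, 0.0239]
eef_rot: [-0.0, 0.999, -0.046, -0.001]
wrist_force: [-1.8, 0.3, 6.8]
finger_gap: 0.0168
time_s: 29.0
position: [0.4486, 0.149, 0.1753]
eef_rot: [-0.001, 0.999, -0.046, -0.0]
wrist_force: [0.3, -0.1, -1.7]
finger_gap: 0.0166
time_s: 29.5
position: [0.467, -0.0429, 0.2035]
eef_rot: [-0.0, 0.999, -0.046, -0.001]
wrist_force: [1.2, 0.3, -0.5]
finger_gap: 0.0167
time_s: 30.0
position: [0.4758, -0.0725, 0.2031]
eef_rot: [-0.001, 0.957, 0.291, -0.001]
wrist_force: [0.2, 0.4, -0.2]
finger_gap: 0.0166
time_s: 30.5
position: [0.4758, -0.0724, 0.2031]
eef_rot: [-0.001, 0.801, 0.598, -0.001]
wrist_force: [-0.7, -1.1, -1.1]
finger_gap: 0.0166
time_s: 30.9
position: [0.4758, -0.0724, 0.2028]
eef_rot: [-0.001, 0.674, 0.739, -0.0]
wrist_force: [-0.1, 0.4, -0.9]
finger_gap: 0.0166
[ 0.47575334 -0.07239622  0.20283486] 0.016630601899864282 [-0.07350542  0.43670155 -0.88963642] [ 0.76  0.61 -1.    1.99  0.65  0.91 -0.5 ]
shift units [-1.428 -0.219  0.085] yaw 95.14 tilt rotvec(deg) to vertical turn units [-0.0013 -0.0009 -0.0035]
```

View pics/w26.png

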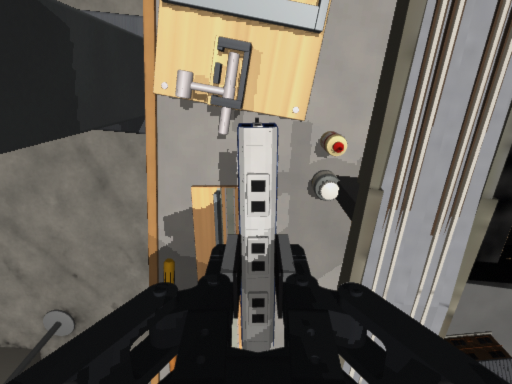

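```bash
python3 -m creep '[[[-0.28,-0.044,0,0,0,-0.0035],[-0.28,-0.044,0,0,0,0],[-0.28,-0.044,0,0,0,0],[-0.28,-0.044,0,0,0,0],[-0.28,-0.044,0.1,0,0,0]]]';  python3 -m creep '[[[0,0,0.25,0,0,0],[0,0,0.25,0,0,0],[0,0,0.2,0,0,0],[0,0,0.15,0,0,0],[0,0,0,0,0,0]]]'
python3 - <<'E'
from h import *
import pickle
s,d=snap('wrist','w27.png');pickle.dump((s,d),open('w27.pkl','wb'))
print(s['position'],s['finger_gap'],s['wrist_force'],s['joint_pos'].round(2))
print('along',along(s['position']))
t=trk(.205);delta([t[0],t[1],.026],95.45)
E
```

```text
time_s: 31.45
position: [0.4644, -0.2866, 0.1894]
eef_rot: [0.001, 0.673, 0.74, -0.0]
wrist_force: [0.6, 0.3, -0.6]
finger_gap: 0.0168
time_s: 31.95
position: [0.461, -0.2837, 0.0579]
eef_rot: [-0.004, 0.672, 0.74, -0.001]
wrist_force: [-1.1, 0.9, -1.3]
finger_gap: 0.0168
[ 0.46102097 -0.283712    0.05788862] 0.01678465323907688 [-1.14219969  0.86321917 -1.28240775] [ 1.    0.88 -0.81  1.94  0.94  0.77 -0.27]
along (np.float64(0.21503282202078833), np.float64(-0.0007976596645009593))
shift units [-0.066 -0.003  0.224] yaw 95.53 tilt rotvec(deg) to vertical turn units [-0.0026 -0.0014  0.0009]
```

View pics/w27.png

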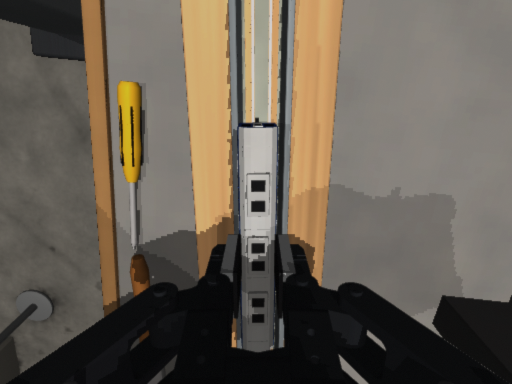

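```bash
python3 -m creep '[[[0,0.006,0.08,-0.002,0,0],[0,0,0.08,0,0,0],[0,0,0.04,0,0,0],[0,0,0.017,0,0,0],[0,0,0,0,0,0]]]'
python3 - <<'E'
from h import *
s,d=snap('wrist','w28.png')
print(s['position'],s['finger_gap'],s['wrist_force']); print('along',along(s['position']));delta([s['position'][0],s['position'][1],.0252],95.45)
E
```

```text
time_s: 32.5
position: [0.4641, -0.2841, 0.0278]
eef_rot: [0.0, 0.672, 0.741, 0.001]
wrist_force: [0.9, -0.4, 0.1]
finger_gap: 0.0169
[ 0.46407516 -0.28406302  0.02779546] 0.016915570578208305 [ 0.89063818 -0.40057071  0.05797701]
along (np.float64(0.21439385373522657), np.float64(0.002209503783860234))
shift units [ 0.    -0.001  0.019] yaw 95.61 tilt rotvec(deg) to vertical turn units [ 0.001  -0.0006  0.0017]
```

View pics/w28.png

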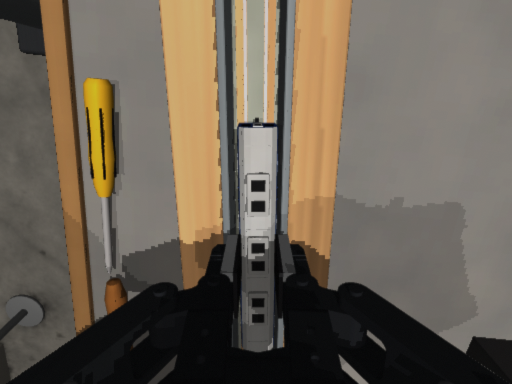

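```bash
python3 -m creep '[[[0,-0.014,0,0,0,0],[0,0,0,0,0,0]]]'; python3 -m creep '[[[0,0,0.006,0,0,0],[0,0,0.006,0,0,0],[0,0,0,0,0,0]]]'
python3 - <<'E'
from h import *
s=manip.sense()
print(s['position'],s['finger_gap'],s['wrist_force']); print('along',along(s['position']))
E
```

```text
time_s: 32.75
position: [0.4618, -0.2845, 0.0283]
eef_rot: [0.0, 0.672, 0.741, 0.001]
wrist_force: [-0.0, -0.3, -0.5]
finger_gap: 0.017
time_s: 33.05
position: [0.4621, -0.2844, 0.0261]
eef_rot: [0.0, 0.672, 0.741, 0.001]
wrist_force: [-0.0, -0.3, -1.3]
finger_gap: 0.0167
[ 0.46205998 -0.28436219  0.02614123] 0.01673567952206776 [-0.02089316 -0.27283359 -1.28262407]
along (np.float64(0.21428706566650024), np.float64(0.0001750310240528504))
```

```bash
python3 -m creep '[[[-0.04,0,0.004,0,0,0],[-0.04,0,0,0,0,0],[-0.04,0,0,0,0,0],[-0.03,0,0,0,0,0],[-0.02,0,0,0,0,0]]]'; python3 -m creep '[[[-0.014,0,0,0,0,0],[0,0,0,0,0,0]]]';python3 -m creep '[[[-0.014,0,0,0,0,0],[0,0,0,0,0,0]]]';python3 -m creep '[[[-0.014,0,0,0,0,0],[0,0,0,0,0,0]]]';python3 - <<'E'
from h import *
s=manip.sense()
print(s['position'],s['wrist_force']); print('along',along(s['position']))
E
```

```text
time_s: 33.55
position: [0.4651, -0.3098, 0.0259]
eef_rot: [0.0, 0.672, 0.741, 0.001]
wrist_force: [-0.0, 4.2, 5.8]
finger_gap: 0.0167
time_s: 33.75
position: [0.4653, -0.312, 0.0259]
eef_rot: [0.0, 0.672, 0.741, 0.001]
wrist_force: [-0.5, 3.1, 4.9]
finger_gap: 0.0167
time_s: 33.95
position: [0.4654, -0.314, 0.0259]
eef_rot: [0.0, 0.672, 0.741, 0.001]
wrist_force: [-0.6, 2.8, 5.7]
finger_gap: 0.0165
time_s: 34.15
position: [0.4655, -0.3145, 0.0259]
eef_rot: [-0.0, 0.671, 0.741, 0.002]
wrist_force: [-0.9, 5.7, 6.4]
finger_gap: 0.017
[ 0.46552139 -0.31452545  0.02591461] [-0.91405527  5.68787887  6.41776968]
along (np.float64(0.1839313959514044), np.float64(0.0007613939426567945))
```

```bash
python3 -m creep '[[[-0.014,0,0,0,0,0],[0,0,0,0,0,0]]]';python3 -m creep '[[[-0.014,0,0,0,0,0],[0,0,0,0,0,0]]]';python3 - <<'E'
from h import *
s=manip.sense()
print(s['position'],s['wrist_force']); print('along',along(s['position']))
E
python3 -m creep '[[[0,0,0,0,0,0],[0,0,0,0,0,0],[0,0,0,0,0,0],[0,0,-0.1,0,0,0],[0,0,-0.25,0,0,0]]]' 32 50; python3 -m creep '[[[0.1,0,-0.25,0,0,0],[0.1,0,-0.25,0,0,0],[0.1,0,-0.2,0,0,0],[0,0,0,0,0,0]]]'
python3 - <<'E'
from h import *
import pickle
s,d=snap('wrist','w29.png');pickle.dump((s,d),open('w29.pkl','wb'))
print('along',along(s['position']),s['position'])
E
```

```text
time_s: 34.35
position: [0.4655, -0.3146, 0.0259]
eef_rot: [-0.002, 0.671, 0.741, 0.003]
wrist_force: [-2.5, 9.7, 8.5]
finger_gap: 0.0166
time_s: 34.55
position: [0.4656, -0.3146, 0.0259]
eef_rot: [-0.003, 0.671, 0.742, 0.004]
wrist_force: [-2.6, 13.7, 9.4]
finger_gap: 0.0167
[ 0.46557261 -0.31460323  0.02588732] [-2.61802503 13.6738232   9.40596038]
along (np.float64(0.18384911376315968), np.float64(0.0008050026156423535))
time_s: 35.05
position: [0.4634, -0.3201, 0.0768]
eef_rot: [-0.002, 0.672, 0.741, 0.0]
wrist_force: [-0.6, -0.5, -0.0]
finger_gap: 0.032
time_s: 35.45
position: [0.4638, -0.274, 0.1883]
eef_rot: [0.004, 0.671, 0.742, 0.002]
wrist_force: [0.8, -0.2, 0.2]
finger_gap: 0.0322
along (np.float64(0.22447660510862444), np.float64(0.002890142025975487)) [ 0.46379689 -0.27396119  0.18833557]
```

View pics/w29.png

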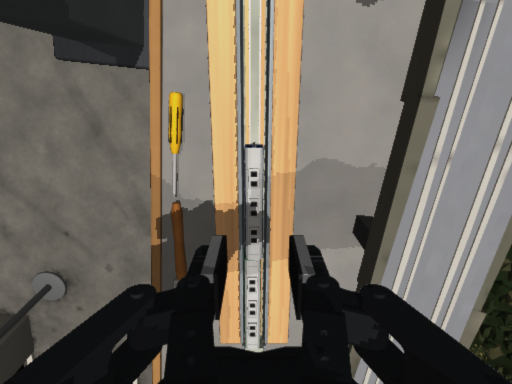

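```bash
python3 - <<'E'
from h import *
import pickle
s,d=pickle.load(open('w29.pkl','rb'));T=cam(s,d)
for u,v,z in [(254,147,.032),(254,344,.032)]: p=ray(T,d,u,v,z);print(np.round(along(p),4))
c=cv2.imread('pics/w29.png')[135:360,205:305]; cv2.imwrite('pics/w29c.png',cv2.resize(c,(266,600),interpolation=cv2.INTER_CUBIC))
E
# bring camera for a better view later; head back to the rack
python3 -m creep '[[[0.25,0.02,0,0,0,0],[0.25,0.02,0,0,0,0],[0.25,0.02,0,0,0,0],[0.25,0.02,0,0,0,0],[0.25,0.02,0,0,0,0]]]'; python3 -m creep '[[[0.25,0,0,0,0,0],[0.25,0,0,0,0,0],[0.25,0,0,0,0,0],[0.1,0,0,0,0,0],[0,0,0,0,0,0]]]'
python3 - <<'E'
from h import *
import pickle
s,d=snap('wrist','w30.png');pickle.dump((s,d),open('w30.pkl','wb'))
print(s['position'],s['joint_pos'].round(2))
delta([.352,.252,.12],2)
E
```

```text
[ 0.2477 -0.    ]
[0.0026 0.0007]
time_s: 36.0
position: [0.4569, -0.0871, 0.1827]
eef_rot: [-0.0, 0.672, 0.74, 0.0]
wrist_force: [0.3, -0.2, 0.2]
finger_gap: 0.0318
time_s: 36.5
position: [0.4449, 0.0413, 0.1833]
eef_rot: [-0.0, 0.67, 0.742, 0.001]
wrist_force: [0.2, -1.3, -0.3]
finger_gap: 0.0319
[0.44488111 0.04126412 0.18329579] [ 0.51  0.58 -0.97  2.1   0.67  0.81 -0.78]
shift units [ 1.472 -0.476  0.42 ] yaw 95.7 tilt rotvec(deg) to vertical turn units [ 1.0000e-04 -3.0000e-04  1.0411e+00]
```

View pics/w29c.png

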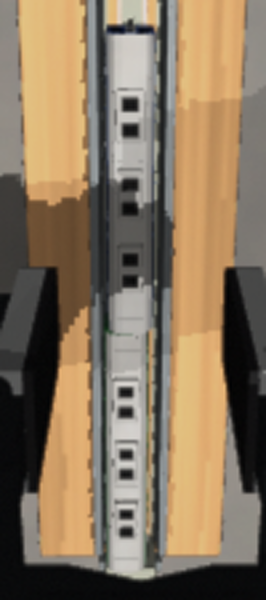

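View pics/w30.png

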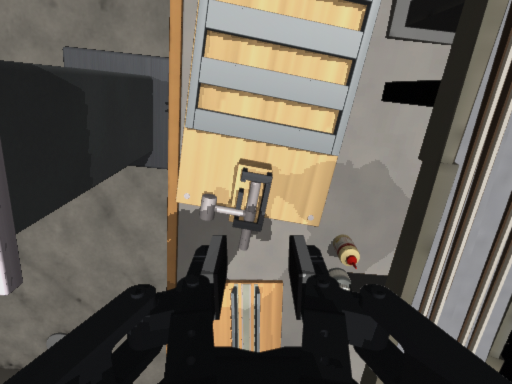

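```bash
python3 -m creep '[[[0,0,0,0,0,0.088],[0,0,0,0,0,0.088],[0,0,0,0,0,0.088],[0,0,0,0,0,0.088],[0,0,0,0,0,0.088]]]' 40 40; python3 -m creep '[[[0,0,0,0,0,0.088],[0,0,0,0,0,0.088],[0,0,0,0,0,0.088],[0,0,0,0,0,0.088],[0,0,0,0,0,0.088]]]'; python3 -m creep '[[[0,0,0,0,0,0.088],[0,0,0,0,0,0.07],[-0.1,-0.2,0,0,0,0],[-0.1,-0.2,0,0,0,0],[-0.1,-0.2,0,0,0,0]]]';python3 -m creep '[[[-0.1,-0.25,0,0,0,0],[-0.1,-0.25,0,0,0,0],[-0.1,-0.25,0,0,0,0],[0,0,0,0,0,0]]]'
python3 - <<'E'
from h import *
import pickle
s,d=snap('wrist','w31.png');pickle.dump((s,d),open('w31.pkl','wb'))
print(s['position'],s['joint_pos'].round(2))
delta([.350,.2515,.0508],2)
E
```

```text
time_s: 37.05
position: [0.4451, 0.0369, 0.1829]
eef_rot: [0.0, 0.885, 0.465, 0.0]
wrist_force: [0.5, -0.4, -0.3]
finger_gap: 0.0402
time_s: 37.55
position: [0.4451, 0.0369, 0.1829]
eef_rot: [0.0, 0.99, 0.138, 0.0]
wrist_force: [0.1, 0.3, -0.7]
finger_gap: 0.0398
time_s: 38.05
position: [0.3967, 0.1262, 0.183]
eef_rot: [0.0, 1.0, 0.017, 0.0]
wrist_force: [-0.0, -0.2, 0.4]
finger_gap: 0.04
time_s: 38.45
position: [0.3464, 0.2424, 0.1837]
eef_rot: [-0.002, 1.0, 0.022, 0.001]
wrist_force: [0.2, -0.7, -0.5]
finger_gap: 0.0401
[0.34637214 0.24242981 0.18367223] [-0.3   0.42 -0.51  2.17  0.35  0.63 -2.58]
shift units [ 0.021 -0.08   0.884] yaw 2.38 tilt rotvec(deg) to vertical turn units [-0.0007 -0.0007  0.0042]
```

View pics/w31.png

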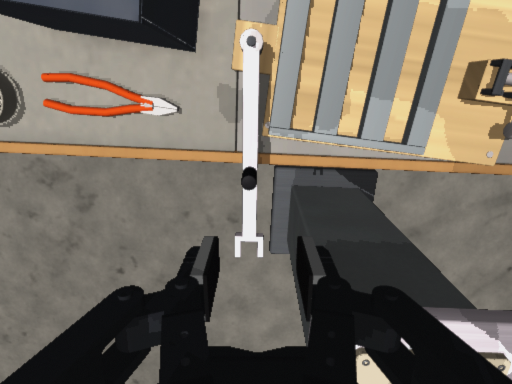

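```bash
python3 - <<'E'
from h import *
import pickle
s,d=pickle.load(open('w31.pkl','rb'));T=cam(s,d)
for n,u,v,z in [('peg',249.5,181,.077),('pivot',251.5,42,.052),('fork',249.5,240,.046)]: print(n,ray(T,d,u,v,z).round(4))
E
python3 -m creep '[[[0.021,-0.08,0.2,0,0,0],[0,0,0.2,0,0,0],[0,0,0.1,0,0,0],[0,0,0,0,0,0]]]'
python3 - <<'E'
from h import *
import pickle
s,d=snap('wrist','w32.png')
print(s['position'],s['joint_pos'].round(2))
delta([.350,.2515,.0508],2)
E
```

```text
peg [0.3501 0.2492 0.077 ]
pivot [0.4606 0.2524 0.052 ]
fork [0.278  0.2474 0.046 ]
time_s: 38.9
position: [0.3503, 0.2471, 0.1065]
eef_rot: [0.002, 1.0, 0.017, -0.001]
wrist_force: [0.4, -0.2, -1.2]
finger_gap: 0.04
[0.35027056 0.24705463 0.1065239 ] [-0.42  0.57 -0.38  2.22  0.49  0.44 -2.73]
shift units [-0.004 -0.024  0.379] yaw 2.02 tilt rotvec(deg) to vertical turn units [0.0012 0.0004 0.0002]
```

View pics/w32.png

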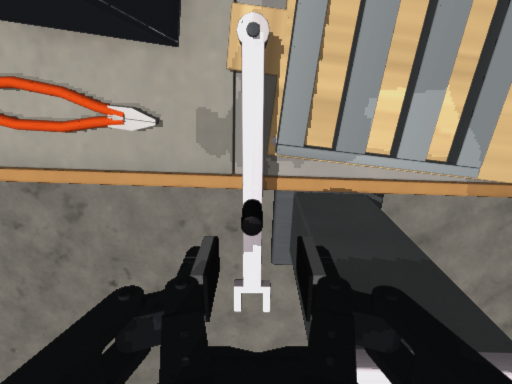

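```bash
python3 -m creep '[[[0,-0.02,0.1,0,0,0],[0,0,0.15,0,0,0],[0,0,0.11,0,0,0],[0,0,0,0,0,0]]]' 40 40; python3 -m creep '[[[0,0,0,0,0,0],[0,0,0,0,0,0],[0,0,0,0,0,0],[0,0,0,0,0,0]]]' 5 40
python3 - <<'E'
from h import *
s,d=snap('wrist','w33.png')
print(s['position'],s['finger_gap'],s['wrist_force'],s['joint_pos'].round(2));delta(s['position'])
p=np.array([.462,.251]); r0=s['position'][:2]-p; print('r',np.linalg.norm(r0),'bar ang',np.arctan2(-r0[0],-r0[1])+np.radians(5.2)*-1)
q=s['eef_rot']; M=R.from_quat([q[1],q[2],q[3],q[0]]).as_matrix()
st=.0725; rot=np.array([[np.cos(st),-np.sin(st)],[np.sin(st),np.cos(st)]])
print(M.T@np.append(rot@r0-r0,0)/.15,st/(np.pi/2))
E
```

```text
time_s: 39.35
position: [0.3506, 0.2521, 0.054]
eef_rot: [0.0, 1.0, 0.018, 0.0]
wrist_force: [-0.4, 0.1, -0.2]
finger_gap: 0.0401
time_s: 39.75
position: [0.3511, 0.2538, 0.0555]
eef_rot: [-0.001, 1.0, 0.019, 0.002]
wrist_force: [-0.8, 0.2, 7.1]
finger_gap: 0.0124
[0.35106119 0.25378076 0.05553618] 0.012438750145379089 [-0.78600897  0.20781098  7.14666038] [-0.52  0.67 -0.25  2.24  0.59  0.28 -2.82]
shift units [-0.  0.  0.] yaw 2.15 tilt rotvec(deg) to vertical turn units [-0.0013 -0.0022  0.    ]
r 0.11097365947545741 bar ang 1.5050996755808832
[-0.00141002  0.05360687 -0.00011178] 0.04615493349664965
```

View pics/w33.png

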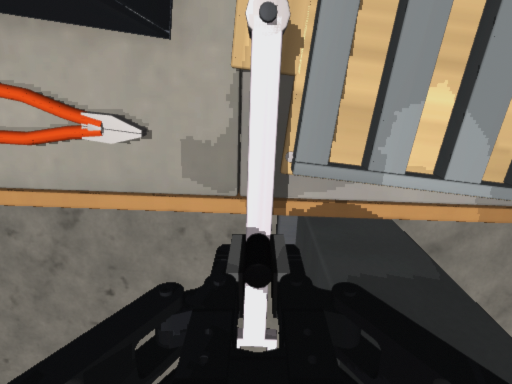

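```bash
cat >> h.py <<'E'
def bar():
    s=manip.sense(); p=np.array([.462,.251]); r0=s['position'][:2]-p
    print(s['position'].round(4),'gap',s['finger_gap'].round(4),'F',s['wrist_force'].round(1),'q',s['joint_pos'].round(2),'r',np.linalg.norm(r0).round(4),'ang',(np.arctan2(-r0[0],-r0[1])-np.radians(5.2)).round(4)); delta(s['position'])
E
python3 -m creep '[[[0.001,0.054,0.01,0,0,-0.046],[0.001,0.054,0,0,0,-0.046],[0.002,0.054,0,0,0,-0.046],[0.002,0.054,0,0,0,-0.046],[0.002,0.054,0,0,0,-0.046]]]' 5 40; python3 -m creep '[[[0.002,0.054,0,0,0,-0.046],[0.002,0.054,0,0,0,-0.046],[0.002,0.054,0,0,0,-0.046],[0.002,0.054,0,0,0,-0.046],[0.002,0.054,0,0,0,-0.046]]]'; python3 -c "from h import *;bar()"
```

```text
time_s: 40.3
position: [0.3584, 0.2141, 0.0551]
eef_rot: [-0.0, 0.98, 0.2, 0.002]
wrist_force: [-5.8, -2.5, 29.5]
finger_gap: 0.0126
time_s: 40.8
position: [0.38, 0.1788, 0.0551]
eef_rot: [0.001, 0.928, 0.373, 0.001]
wrist_force: [-6.7, -4.3, 31.0]
finger_gap: 0.0122Traceback (most recent call last):
  File "<string>", line 1, in <module>
    from h import *;bar()
                    ~~~^^
  File "h.py", line 36, in bar
    print(s['position'].round(4),'gap',s['finger_gap'].round(4),'F',s['wrist_force'].round(1),'q',s['joint_pos'].round(2),'r',np.linalg.norm(r0).round(4),'ang',(np.arctan2(-r0[0],-r0[1])-np.radians(5.2)).round(4)); delta(s['position'])
                                       ^^^^^^^^^^^^^^^^^^^^^
AttributeError: 'float' object has no attribute 'round'
```

```bash
sed -i "s/s\['finger_gap'\].round(4)/s['finger_gap']/" h.py
python3 -m creep '[[[0.002,0.054,-0.01,0,0,-0.046],[0.002,0.054,-0.005,0,0,-0.046],[0.002,0.054,0,0,0,-0.046],[0.002,0.054,0,0,0,-0.046],[0.002,0.054,0,0,0,-0.046]]]'; python3 -c "from h import *;bar()"
```

```text
time_s: 41.3
position: [0.4122, 0.1542, 0.0556]
eef_rot: [0.001, 0.846, 0.533, -0.001]
wrist_force: [-2.8, -3.6, 5.9]
finger_gap: 0.0124
[0.4122 0.1542 0.0556] gap 0.012394902911638833 F [-2.8 -3.6  5.9] q [-0.03  0.73 -0.58  2.22  0.95  0.47 -1.83] r 0.1089 ang 0.3845
shift units [0. 0. 0.] yaw 64.44 tilt rotvec(deg) to vertical turn units [0.0007 0.0021 0.    ]
```

```bash
python3 -m creep '[[[0.002,0.054,0,0,0,-0.046],[0.002,0.054,0,0,0,-0.046],[0.002,0.054,0,0,0,-0.046],[0.002,0.054,0,0,0,-0.046],[0,0,0,0,0,0]]]'
python3 - <<'E'
from h import *
bar(); s,d=snap('wrist','w34.png')
E
```

```text
time_s: 41.8
position: [0.4444, 0.1436, 0.0556]
eef_rot: [0.002, 0.762, 0.648, -0.001]
wrist_force: [-2.4, -5.3, 7.9]
finger_gap: 0.0124
[0.4444 0.1436 0.0556] gap 0.01240449541711008 F [-2.4 -5.3  7.9] q [ 0.08  0.78 -0.69  2.14  0.97  0.57 -1.5 ] r 0.1088 ang 0.0719
shift units [0. 0. 0.] yaw 80.8 tilt rotvec(deg) to vertical turn units [0.0009 0.0028 0.    ]
```

View pics/w34.png

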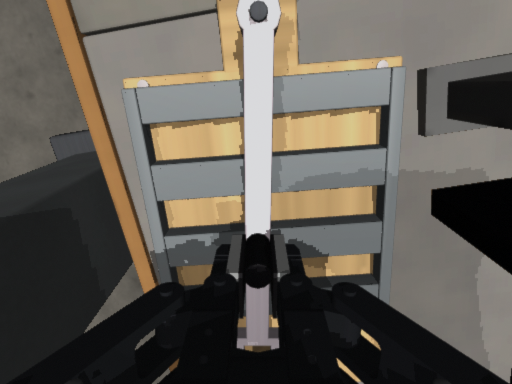

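```bash
python3 -m creep '[[[0.001,0.027,0,0,0,-0.022],[0.001,0.027,0,0,0,-0.022],[0,0,0,0,0,0]]]';python3 -m creep '[[[0,0.01,0,0,0,0],[0,0,0,0,0,0]]]'; python3 -m creep '[[[0,0.01,0,0,0,0],[0,0,0,0,0,0]]]'
python3 - <<'E'
from h import *
bar(); s,d=snap('wrist','w35.png')
E
```

```text
time_s: 42.15
position: [0.4519, 0.1427, 0.0556]
eef_rot: [0.002, 0.739, 0.674, -0.002]
wrist_force: [-2.6, -6.9, 7.2]
finger_gap: 0.012
time_s: 42.35
position: [0.4528, 0.1426, 0.0556]
eef_rot: [0.002, 0.739, 0.674, -0.002]
wrist_force: [-2.8, -5.6, 7.1]
finger_gap: 0.0121
time_s: 42.55
position: [0.4532, 0.1425, 0.0555]
eef_rot: [0.002, 0.739, 0.674, -0.003]
wrist_force: [-5.0, -5.9, 8.9]
finger_gap: 0.0124
[0.4532 0.1425 0.0555] gap 0.012424402776099025 F [-5.  -5.9  8.9] q [ 0.1   0.79 -0.71  2.12  0.97  0.6  -1.42] r 0.1088 ang -0.0101
shift units [0. 0. 0.] yaw 84.79 tilt rotvec(deg) to vertical turn units [-0.0007  0.0038 -0.    ]
```

View pics/w35.png

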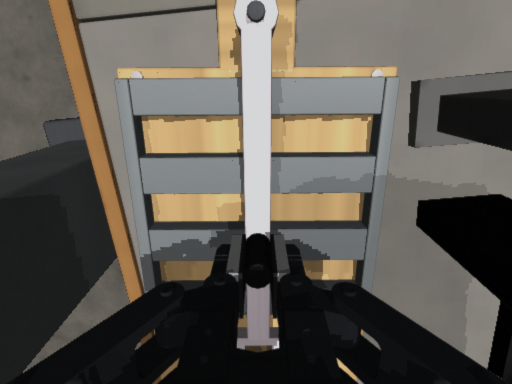

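```bash
python3 -m creep '[[[0,0,0,0,0,0],[0,0,0,0,0,0],[0,0,-0.15,0,0,0],[0,0,-0.25,0,0,0],[-0.2,0,-0.2,0,0,0]]]' 40 30; python3 -m creep '[[[0,0,0,0,0,0.09],[0,0,0,0,0,0.09],[0,0,0,0,0,0.09],[0,0,0,0,0,0.09],[0,0,0,0,0,0.09]]]'; python3 -m creep '[[[0,0,0,0,0,0.09],[0,0,0,0,0,0.09],[0,0,0,0,0,0.09],[0,0,0,0,0,0.09],[0,0,0,0,0,0.09]]]';python3 -m creep '[[[0,0,0,0,0,0.09],[0,0,0,0,0,0.01],[0,0,0,0,0,0]]]'
python3 - <<'E'
from h import *
import pickle
s,d=snap('wrist','w36.png');pickle.dump((s,d),open('w36.pkl','wb'));bar()
delta([.3991,.0036,.10],-5.2)
E
```

```text
time_s: 43.1
position: [0.4537, 0.1209, 0.1475]
eef_rot: [-0.001, 0.736, 0.677, 0.004]
wrist_force: [1.6, 0.1, 1.5]
finger_gap: 0.0402
time_s: 43.6
position: [0.453, 0.1163, 0.1456]
eef_rot: [-0.0, 0.927, 0.374, 0.001]
wrist_force: [0.0, -0.1, -0.4]
finger_gap: 0.0399
time_s: 44.1
position: [0.4529, 0.1165, 0.1455]
eef_rot: [-0.001, 1.0, 0.03, 0.001]
wrist_force: [-0.6, -0.6, 0.1]
finger_gap: 0.0401
time_s: 44.4
position: [0.4527, 0.1164, 0.1454]
eef_rot: [-0.001, 0.999, -0.044, 0.001]
wrist_force: [-0.1, 0.1, -0.6]
finger_gap: 0.04
[0.4526 0.1164 0.1454] gap 0.03978211088165274 F [-0.4 -0.4 -1.3] q [ 0.    0.54 -0.45  2.09  0.41  0.59 -2.4 ] r 0.135 ang -0.0212
shift units [0. 0. 0.] yaw -5.01 tilt rotvec(deg) to vertical turn units [-0.0009 -0.0011  0.    ]
shift units [-0.29   0.78   0.301] yaw -5.01 tilt rotvec(deg) to vertical turn units [-0.0009 -0.001   0.0021]
```

View pics/w36.png

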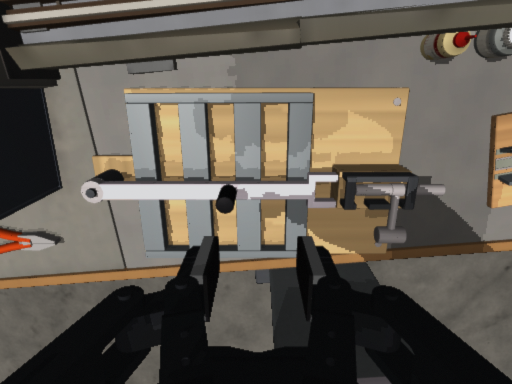

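```bash
python3 -m creep '[[[0,0.26,0,0,0,0],[0,0.26,0,0,0,0],[-0.1,0.26,0,0,0,0],[-0.1,0,0.1,0,-0.07,0],[-0.1,0,0.1,0,-0.07,0]]]' 45 30; python3 -m creep '[[[0,0,0,0,-0.07,0],[0,0,0,0,0,0]]]'
python3 - <<'E'
from h import *
s,d=snap('wrist','w37.png');T=cam(s,d)
q=s['eef_rot']; M=R.from_quat([q[1],q[2],q[3],q[0]]).as_matrix();print(M.round(3),s['joint_pos'].round(2))
t=np.array([.3991,.0032,.042])+M[:,2]*.019; t[0]+=.002
print(s['position'],t);delta(t,-5.2)
E
```

```text
time_s: 44.95
position: [0.395, 0.0023, 0.1172]
eef_rot: [-0.006, 0.993, -0.045, -0.11]
wrist_force: [0.8, 0.6, -0.7]
finger_gap: 0.0453
time_s: 45.15
position: [0.3982, 0.0037, 0.1154]
eef_rot: [-0.009, 0.986, -0.045, -0.163]
wrist_force: [0.5, -0.7, -0.3]
finger_gap: 0.0451
[[ 0.943 -0.092 -0.321]
 [-0.085 -0.996  0.033]
 [-0.322 -0.004 -0.947]] [ 0.31  0.69 -0.52  2.01  0.31  0.86 -2.07]
[0.3981892  0.00373457 0.11537247] [0.39500951 0.00383007 0.02401365]
shift units [0.185 0.003 0.584] yaw -5.16 tilt rotvec(deg) to vertical turn units [-1.900e-03  2.082e-01  2.000e-04]
```

View pics/w37.png

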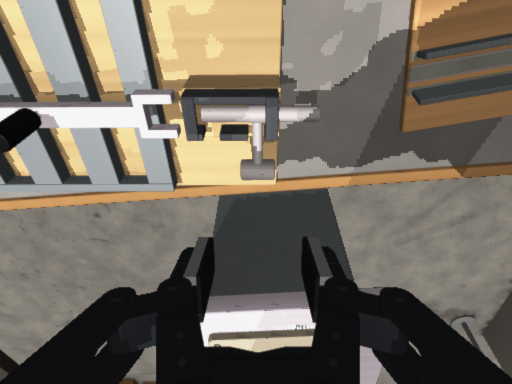

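```bash
python3 -m creep '[[[0.185,0.003,0,0,0,0],[0,0,0.2,0,0,0],[0,0,0.2,0,0,0],[0,0,0.18,0,0,0],[0,0,0,0,0,0]]]' 45 30
python3 - <<'E'
from h import *
s,d=snap('wrist','w38.png');T=cam(s,d)
q=s['eef_rot']; M=R.from_quat([q[1],q[2],q[3],q[0]]).as_matrix();print(M.round(3),s['joint_pos'].round(2))
t=np.array([.3991,.0032,.042])+M[:,2]*.019; t[0]+=.002
print(s['position'],t,s['wrist_force']);delta(t,-5.2)
E
```

```text
time_s: 45.7
position: [0.3902, 0.0036, 0.0247]
eef_rot: [-0.008, 0.985, -0.043, -0.165]
wrist_force: [0.3, -0.4, 0.3]
finger_gap: 0.045
[[ 0.941 -0.088 -0.325]
 [-0.083 -0.996  0.029]
 [-0.327 -0.001 -0.945]] [ 0.24  0.84 -0.43  2.06  0.42  0.67 -2.14]
[0.3901713  0.00363601 0.02465315] [0.39491719 0.00375744 0.02404277] [ 0.25961138 -0.38277548  0.30862437]
shift units [ 0.022 -0.001  0.005] yaw -5.04 tilt rotvec(deg) to vertical turn units [-0.0005  0.2101  0.0016]
```

View pics/w38.png

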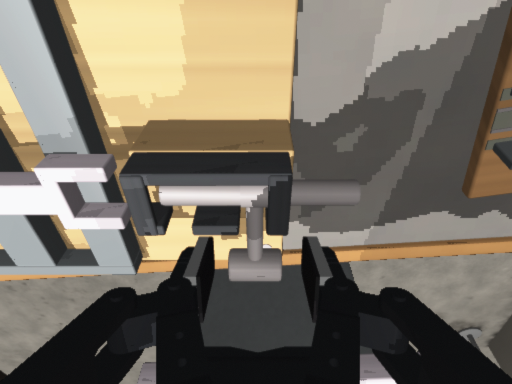

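Shift in, grip, and repeat the lifting arc.

```bash
python3 -m creep '[[[0.03,0,0,0,0,0]]]' 45 30; python3 -m creep '[[[0,0,0.0,0,0,0],[0,0,0.0,0,0,0],[0,0,0.0,0,0,0],[0,0,0.0,0,0,0]]]' 15 30; python3 -m creep '[[[-0.007,0,-0.035,0,0,0],[-0.007,0,-0.034,0,0,0],[0.001,0,-0.035,0,0,0],[0.002,0,-0.034,0,0,0]]]';python3 -m creep '[[[0.01,0,-0.034,0,0,0],[0.011,0,-0.033,0,0,0],[0.018,0,-0.03,0,0,0],[0.018,0,-0.029,0,0,0]]]'; python3 -m creep '[[[0.02,0,-0.02,0,0,0],[0.019,0,-0.02,0,0,0],[0,0,0,0,0,0]]]'
python3 - <<'E'
from h import *
s,d=snap('wrist','w39.png');bar()
E
```

```text
time_s: 45.85
position: [0.3984, 0.0035, 0.0253]
eef_rot: [-0.008, 0.986, -0.044, -0.162]
wrist_force: [1.1, 0.4, 0.9]
finger_gap: 0.045
time_s: 46.25
position: [0.3998, 0.0038, 0.0248]
eef_rot: [-0.008, 0.986, -0.045, -0.162]
wrist_force: [2.9, 0.7, 6.5]
finger_gap: 0.0229
time_s: 46.65
position: [0.4031, 0.0034, 0.0444]
eef_rot: [-0.009, 0.986, -0.044, -0.163]
wrist_force: [2.2, 4.9, -7.4]
finger_gap: 0.023
time_s: 47.05
position: [0.4147, 0.0023, 0.0597]
eef_rot: [-0.008, 0.985, -0.044, -0.166]
wrist_force: [-2.2, 5.9, -5.2]
finger_gap: 0.0231
time_s: 47.35
position: [0.4213, 0.0018, 0.0637]
eef_rot: [-0.008, 0.985, -0.044, -0.167]
wrist_force: [-4.0, 7.2, -1.7]
finger_gap: 0.023
[0.4213 0.0018 0.0636] gap 0.02332174153421919 F [-3.1  6.3 -1.2] q [ 0.27  0.8  -0.48  1.97  0.36  0.81 -2.09] r 0.2525 ang 0.0713
shift units [0. 0. 0.] yaw -5.12 tilt rotvec(deg) to vertical turn units [-9.000e-04  2.136e-01 -2.000e-04]
```

View pics/w39.png

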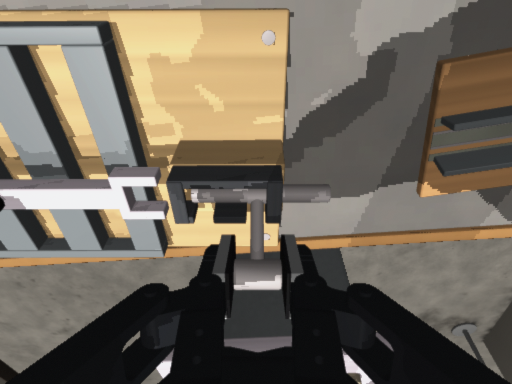

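Raised. Shoot the bolt home (tool −y, 30 mm), watching the force.

```bash
python3 -m creep '[[[0,-0.03,0,0,0,0],[0,-0.03,0,0,0,0],[0,-0.03,0,0,0,0],[0,0,0,0,0,0]]]'; python3 -m creep '[[[0,-0.03,0,0,0,0],[0,-0.03,0,0,0,0],[0,-0.03,0,0,0,0],[0,0,0,0,0,0]]]'; python3 -m creep '[[[0,-0.02,0,0,0,0],[0,0,0,0,0,0]]]'; python3 -m creep '[[[0,-0.015,0,0,0,0],[0,0,0,0,0,0]]]'
python3 - <<'E'
from h import *
s,d=snap('wrist','w40.png');bar()
E
```

```text
time_s: 47.8
position: [0.4223, 0.0138, 0.0636]
eef_rot: [-0.007, 0.985, -0.044, -0.167]
wrist_force: [-6.4, 1.5, 2.5]
finger_gap: 0.0228
time_s: 48.2
position: [0.4235, 0.0272, 0.0636]
eef_rot: [-0.007, 0.985, -0.044, -0.167]
wrist_force: [-6.1, 0.9, 2.7]
finger_gap: 0.023
time_s: 48.4
position: [0.4237, 0.0298, 0.0636]
eef_rot: [-0.006, 0.985, -0.044, -0.167]
wrist_force: [-5.7, 0.7, 1.9]
finger_gap: 0.0232
time_s: 48.6
position: [0.4239, 0.0319, 0.0636]
eef_rot: [-0.006, 0.985, -0.044, -0.167]
wrist_force: [-5.5, 0.9, 2.1]
finger_gap: 0.0234
[0.4238 0.0319 0.0636] gap 0.023024519515019118 F [-5.9  0.5  2.8] q [ 0.22  0.8  -0.48  1.96  0.35  0.81 -2.14] r 0.2224 ang 0.0816
shift units [0. 0. 0.] yaw -5.18 tilt rotvec(deg) to vertical turn units [1.400e-03 2.139e-01 2.000e-04]
```

View pics/w40.png

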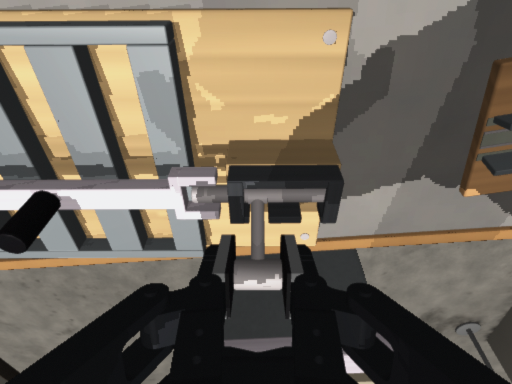

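```bash
python3 -m creep '[[[0,-0.015,0,0,0,0],[0,0,0,0,0,0]]]'; python3 -m creep '[[[0,-0.015,0,0,0,0],[0,0,0,0,0,0]]]'; python3 -c "from h import *;bar()"
```

```text
time_s: 48.85
position: [0.4237, 0.0323, 0.0635]
eef_rot: [-0.005, 0.985, -0.045, -0.167]
wrist_force: [-5.6, -4.5, 2.5]
finger_gap: 0.0233
time_s: 49.05
position: [0.4236, 0.0325, 0.0634]
eef_rot: [-0.004, 0.985, -0.045, -0.168]
wrist_force: [-5.7, -7.9, 2.8]
finger_gap: 0.023
[0.4236 0.0325 0.0634] gap 0.023031870342576345 F [-5.7 -7.9  2.8] q [ 0.21  0.8  -0.48  1.96  0.35  0.81 -2.14] r 0.2219 ang 0.0831
shift units [0. 0. 0.] yaw -5.32 tilt rotvec(deg) to vertical turn units [0.0054 0.2148 0.0009]
```

Home stop reached. Ease off slightly and lower the handle.

```bash
python3 -m creep '[[[-0.02,0.012,0.02,0,0,0],[-0.019,0,0.02,0,0,0],[-0.018,0,0.03,0,0,0],[-0.018,0,0.029,0,0,0],[-0.011,0,0.034,0,0,0]]]';python3 -m creep '[[[-0.01,0,0.033,0,0,0],[-0.001,0,0.034,0,0,0],[-0.002,0,0.035,0,0,0],[0.007,0,0.034,0,0,0],[0.007,0,0.025,0,0,0]]]'; python3 -m creep '[[[0,0,0,0,0,0]]]'
python3 - <<'E'
from h import *
s,d=snap('wrist','w41.png');bar()
E
```

```text
time_s: 49.55
position: [0.4099, 0.0338, 0.049]
eef_rot: [-0.005, 0.986, -0.045, -0.163]
wrist_force: [1.2, -6.6, 4.8]
finger_gap: 0.0231
time_s: 50.05
position: [0.4021, 0.0345, 0.0259]
eef_rot: [-0.005, 0.986, -0.045, -0.163]
wrist_force: [1.2, -6.4, 13.2]
finger_gap: 0.023
time_s: 50.15
position: [0.402, 0.0345, 0.0261]
eef_rot: [-0.005, 0.986, -0.045, -0.163]
wrist_force: [0.5, -6.9, 7.7]
finger_gap: 0.0231
[0.4021 0.0345 0.0262] gap 0.023018628732328187 F [ 0.8 -6.6  7.1] q [ 0.19  0.85 -0.44  2.03  0.39  0.68 -2.19] r 0.2247 ang 0.1792
shift units [0. 0. 0.] yaw -5.3 tilt rotvec(deg) to vertical turn units [0.0029 0.2089 0.0005]
```

View pics/w41.png

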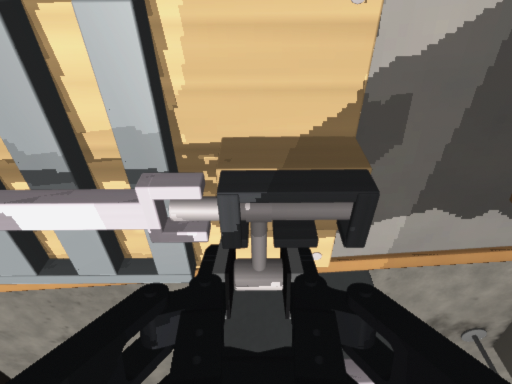

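```bash
python3 -m creep '[[[0,0,0,0,0,0],[0,0,0,0,0,0],[0,0,0,0,0,0],[-0.07,0,-0.2,0,0,0],[-0.07,0,-0.2,0,0,0]]]' 45 30;python3 -m creep '[[[0,0,0,0,0.07,0],[0,0,-0.2,0,0.07,0],[0,0,-0.2,0,0.07,0],[0,0.1,-0.2,0,0,0],[0,0,0,0,0,0]]]'
python3 - <<'E'
from h import *
import pickle
s,d=snap('wrist','w42.png');pickle.dump((s,d),open('w42.pkl','wb'));bar()
s,d=snap('top','t3.png')
c=cv2.imread('pics/t3.png')[165:275,170:430]; cv2.imwrite('pics/t3a.png',cv2.resize(c,(780,330),interpolation=cv2.INTER_CUBIC))
E
```

```text
time_s: 50.7
position: [0.4003, 0.0383, 0.0893]
eef_rot: [-0.008, 0.985, -0.044, -0.165]
wrist_force: [0.6, 0.4, 0.4]
finger_gap: 0.0449
time_s: 51.2
position: [0.4104, 0.0212, 0.181]
eef_rot: [0.0, 0.999, -0.046, 0.004]
wrist_force: [0.3, -0.2, -0.0]
finger_gap: 0.045
[0.4103 0.0216 0.1796] gap 0.045189692956236274 F [-0.   0.2  0.7] q [ 0.27  0.42 -0.52  2.2   0.37  0.6  -2.19] r 0.2351 ang 0.1308
shift units [0. 0. 0.] yaw -5.26 tilt rotvec(deg) to vertical turn units [-0.0006 -0.0034  0.    ]
```

View pics/w42.png

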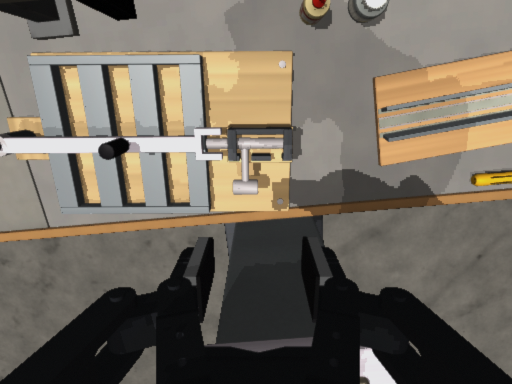

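View pics/t3a.png

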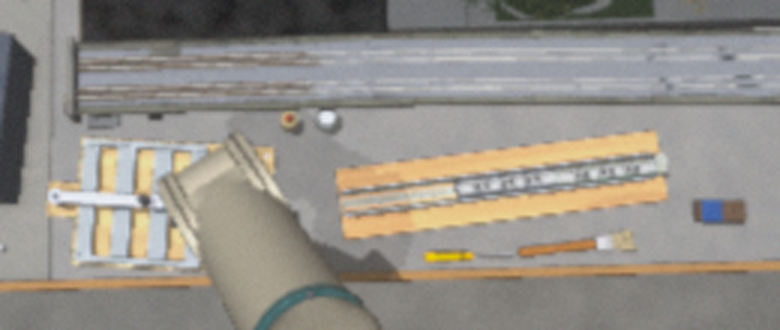

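```bash
python3 - <<'E'
from h import *
import pickle
s,d=pickle.load(open('w42.pkl','rb'));T=cam(s,d)
print('knob',ray(T,d,245,187,.045).round(4))
for n,u,v,z in [('forkend',222,145,.046),('bar@60',60,145.5,.046),('rodR',280,144,.044)]: print(n,ray(T,d,u,v,z).round(4))
E
python3 -m creep '[[[0.05,0.28,0,0,0,0],[0.05,0.28,0,0,0,0],[0.05,0.28,0,0,0,0],[0.05,0.28,0,0,0,0],[0.05,0.28,0,0,0,0]]]';python3 -m creep '[[[0.05,0.28,0,0,0,0],[0.05,0.28,0,0,0,0],[0.05,0.28,0,0,0,0],[0,0,0,0,0,0]]]'
python3 - <<'E'
from h import *
import pickle
s,d=snap('wrist','w43.png');pickle.dump((s,d),open('w43.pkl','wb'));print(s['position'])
c=cv2.imread('pics/w43.png')[60:240,40:440]; cv2.imwrite('pics/w43c.png',cv2.resize(c,(800,360),interpolation=cv2.INTER_CUBIC))
E
```

```text
knob [0.4014 0.0332 0.045 ]
forkend [0.4435 0.0499 0.046 ]
bar@60 [0.4564 0.197  0.046 ]
rodR [ 0.4393 -0.0029  0.044 ]
time_s: 51.8
position: [0.4276, -0.1915, 0.1764]
eef_rot: [-0.001, 0.999, -0.045, -0.0]
wrist_force: [1.1, -1.2, -0.3]
finger_gap: 0.0451
time_s: 52.2
position: [0.4379, -0.3245, 0.1754]
eef_rot: [0.0, 0.999, -0.05, 0.0]
wrist_force: [-0.5, 1.0, -0.7]
finger_gap: 0.0451
[ 0.43787661 -0.32454249  0.17540023]
```

View pics/w43.png

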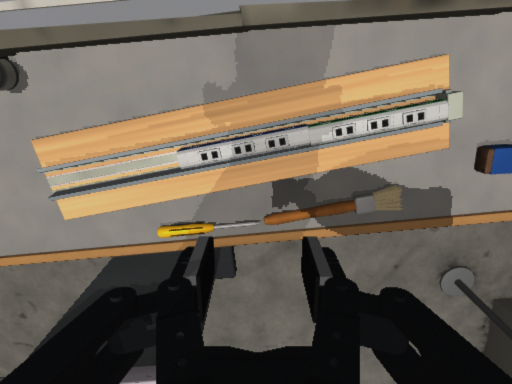

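Run:
```python
from h import *
import pickle
s,d=pickle.load(open('w43.pkl','rb'));T=cam(s,d)
for n,u,v in [('stop face',447.5,107),('joint',309.5,134),('B end',178.5,157.5)]: p=ray(T,d,u,v,.031); print(n,np.round(along(p),4))
c=cv2.imread('pics/w43.png')[80:180,165:475]; cv2.imwrite('pics/w43c.png',cv2.resize(c,(800,258),interpolation=cv2.INTER_CUBIC))
```

```text
stop face [-0.0049  0.0003]
joint [0.121  0.0002]
B end [0.2466 0.0022]
```

View pics/w43c.png

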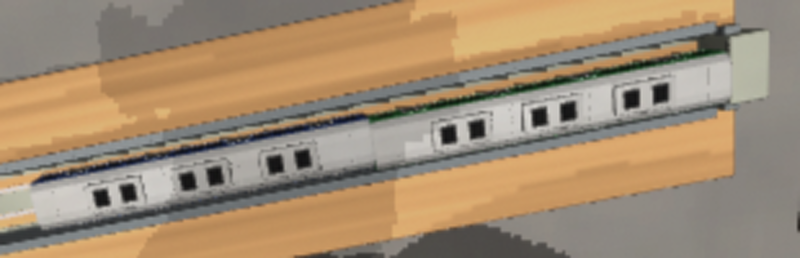

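```bash
python3 -c "
from bench import manip
print(manip.job_done())"
```

```text
the job is handed in; nothing more can be done
None
```

The train is made up and the rack is locked again; I handed the job in at about 52 s of the 210 s allowed. Only two coaches were present, coach_b (blue) and coach_c (green).

- **What I did:** I drew the bolt fully and let its handle down in the drawn notch, then swung the bar open to about 1.48 rad. I set coach_c against the stop and butted coach_b behind it, pushing each until contact at about 11–14 N. Then I closed the bar, shot the bolt home and lowered the handle into its notch.
- **Train check:** in the last wrist picture the train measures about 251.5 mm from stop to tail, where two coaches touching should give 252 mm. No gap shows at the stop or at the joint, and both coaches are upright on the track.
- **Bolt and bar check:** the knob was back at its first measured home place to within 0.5 mm. The bar read the same angle as when it was first closed, and the gripper was clear of everything.
- **Bystanders:** those in view in the last pictures looked undisturbed. I did not measure their positions.
- **What disagreed:** the stop face turned out 4–5 mm farther along than my first estimate from the top camera. Contact force settled the placing, so this did not affect it. Coach_b's far end read about 2 mm off the track line, within the 6 mm allowed.

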